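Feed the cup block home along the fence with a push stick

ROBOT

A 6-joint arm with a two-finger parallel gripper is mounted at the origin on the work surface. World frame = base frame: x ahead of the robot, y to its left, z up, the work surface at z = 0. Lengths are in mm, angles in degrees, forces in N, time in s.
With the tool pointing down it reaches from about 350 to 850 mm from the base axis. Payload 8.1 kg.
Tool frame: the origin (TCP) lies on the front face of the gripper's body, between the roots of the fingers; the fingertips stand r.finger_overhang ahead of it and the grasp point (between the pads) lies 54 mm ahead of it (r.finger_overhang is the distance from the TCP to the fingertips, in mm); y points along the fingers, z is the direction in which the jaws open and shut, and the axes are right-handed (so a half turn about y gives the same grasp; the last joint's range is limited). The gripper opens to 85 mm and grips with 20 to 120 N. Pads are 22 mm wide; open, the fingers measure 114 mm over their backs; the gripper's body (76 mm by 85 mm) begins 54 mm behind the grasp point. The pads swing forward as they close: fully open they stand 13 mm farther back than shut.
Start: joints at [-71.872, 7.471, 85.268, -0, 87.261, -4.893], TCP at [234.665, -552.212, 303.892] pointing down, gripper open.
Joint ranges: [-169.43, 169.43], [-51.17, 129.36], [1.28, 143.12], [-76.62, 256.62], [0, 156.53], [-152.29, 152.29]. Speed limits (degrees/s): [136.94, 136.94, 159.86, 180, 180, 180].

INTERFACE

Orientations are given as [roll, pitch, yaw] about the fixed x, y, z axes, in that order (R = Rz(yaw) Ry(pitch) Rx(roll)).
In Python, from bench import r gives the robot as it stands. The module is installed in compiled form; this text tells all that it offers.
- The arm moves only by the tool arm_command, never from a script. Its argument "increments" is a list of rows, each a list of 6 numbers: the shift along the tool's x, y, z in m, then the turn, a rotation vector about the tool's x, y, z in rad. In form: [[tx, ty, tz, wx, wy, wz], ...]. A call has exactly 10 rows; each row is the pose to reach, as a shift and turn from the pose commanded when the call began, along the tool's axes at that moment; what a row does not reach only later rows make up. A row lasts 1/8 s, in which the tool goes at most 62.5 mm and 10.7 degrees, less where a joint would pass 70% of its speed; a pose out of reach is approached as far as the arm can. A call with a gripper value outside its range is refused whole. "jaw" is the gripper's target within -1 to 1 (shut at 1, half-way at 0, fully open at -1), set as the call begins (left out, the last holds). The fingers move at their own pace and stop on an object; "force" is the grip in N (left out, the last holds). Time passes only in rows, so rows that repeat a pose let the fingers close, or fill a call up. It gives the time, the measured TCP pose, the force and the opening at its end, in the units of the state.
- r.sense(): the state, without advancing time (a new reading comes with each control period).
- r.snapshot(name): name is "side" or "top" or "wrist"; returns the picture (400x640x3 uint8, red, green, blue); there is no depth.
- r.camera_model(name): a dict with "intrinsics" (3x3 intrinsics, pixels), "cam_to_world" (4x4, takes a point from camera to world coordinates). Camera axes: x right, y down, z forward; pixel columns grow to the right and rows downward; lengths in mm; the calibration is good to about 2 mm. A picture is of the moment at which its call begins: read the wrist's pose just before it. camera_model takes no time and is no camera call; for the wrist camera it gives the pose at the moment of the call.
- r.hand_in(): hands the job in, once; it reports no verdict.
Trained networks look in the newest picture that a camera, given by its name, has taken for a name from the list of things; names that differ only in an ending like _2 or _b are one class to them, and where a whole thing is asked for, a point or a joint stands for the part that bears it (a point fixed in the world has none). Each returns a list of dicts, best first, with "conf" (0 to 1); they miss things now and then, are a little off and sometimes report something else, mostly with a low value. They report only what shows in the picture. A call takes as long as a camera call. They do not tell look-alikes from the thing itself.
- r.trace(camera, target): "mask" (400x640 bool, what is visible of it) and "position" ([column, row] in pixels, amid what is visible of it).
- r.spot_point(camera, target): "position" ([column, row] in pixels: a listed point, or the origin of a listed thing).
The state is a dict: "time": time; "joint_pos": joint angles; "qd": joint speeds; "joint_efforts": joint torques, N m; "tool_pos": TCP position; "tcp_rot": TCP orientation; "ft_force": force on the tool from outside, world axes, zero at the start; "wrist_torque": the same for the moment, N m; "finger_gap": finger opening in mm.
Only numpy, scipy, OpenCV 4.12 (cv2) and the standard library are available. Lean on these libraries where they do the work, as an engineer would, in place of code of your own. Each camera call takes 0.05 s, during which the arm holds its last target.

TASK

Take the white push stick from its rubber mat and, with the stick only, press the aluminium cup block sideways against the fence before it crosses the white line, then feed it along, kept pressed gently but steadily against the fence all the way, until it sits fully home against the end stop. Then leave the block there and lay the stick upright (on its sole, as you found it) back on the mat. Do not force anything, and leave everything else alone.

Things in the scene. Friction and masses are not known exactly. Their poses are not given: they have to be found in the camera images.
- station: Fixed feed station: dark steel bed 440 x 140 mm, top 10 mm above the table, an aluminium fence along one long side (blue bar, 34 mm high, behind it), an aluminium stop across one end (blue bar behind). Origin: centre of the bed's underside. x: feed direction, to the stop; y: to the fence; z up. A thin white line across the bed at x = -70 mm marks where the feed begins.
- fence: Straight rigid fence rail, 420 mm long (x from -210 to +210 mm), 22 mm thick, 34 mm high above the bed. Origin: on its inner (guiding) face at mid-length, at bed height; x: feed direction; y: into the fence. Station frame: (0, 50, 10) mm. Over 16 N on it is too much.
- stop: Rigid end stop: bar 90 mm across the bed, 22 mm thick, 34 mm high above the bed. Origin: on the face that meets the block, at the fence, at bed height; x: feed direction, into the stop. Station frame: (170, 50, 10) mm. Over 18 N on it is too much.
- cup_block: Loose aluminium block 70 x 70 x 36 mm with a steel cup (54 mm wide, 46 high) fixed in its top; 0.4 to 0.8 kg, 2 to 6 N to slide. Origin: centre of its underside; x about the feed direction, y to the fence. Starts before the white line, 10 to 30 mm off the fence, askew. Touching fence or stop, its centre is 35 mm from that face. Press it there with 3 to 8 N, by feel.
- push_stick: White stick, 0.2 kg. Bar along x, y -9 to 9 mm: handle x -110 to 60, 48 high, gripped across near x = 0; tongue x 60 to 106, 36 high. Heel x 45 to 60, y 9 to 72; a rib on it (front x = 65, y = 60) pushes the block's rear. A screw-set steel pad (14 across, x = 92, z = 18) stands 2 to 28 mm out of the tongue's y = 9 side, set anew each time, to press its side. Origin: sole; +x: push.
- mat: Fixed black rubber mat 260 x 140 mm, 3 mm thick, under the stick at the start. Origin: centre of its underside; x along its length. At the start the stick's origin lies within 40 mm of its centre.
- beaker: Bystander: open steel beaker, 72 across, 85 high mm; loose, leave alone. Origin: on its underside.
- can: Bystander: closed sample can, 66 across, 90 high mm; loose, leave alone. Origin: on its underside.
- jar: Bystander: white jar with a black lid, 64 across, 80 high mm; loose, leave alone. Origin: on its underside.
- disc: Bystander: toothed mixing disc lying flat, 70 across, hub 17 high mm; loose, leave alone. Origin: on its underside.
- wrench: Bystander: open wrench lying flat, 160 long mm; loose, leave alone.
- collar: Bystander: dark steel ring, 44 across, 18 high mm; loose, leave alone. Origin: on its underside.
- spatula: Bystander: spatula lying flat, 200 long mm; loose, leave alone.
Things that resemble listed ones, but are neither listed nor needed, are in the scene too. Of the things that look like the push_stick, the largest one is meant. Leave any turquoise look-alike of the cup_block alone.

How it is judged (in metres and radians):
On the way, in this order (a step that is already met when the one before it is completed fails the run):
1. the stick is lifted off the mat (height (world z) of push_stick above 0.012 m and contact force between push_stick and cup_block below 0.1 N), for 0.1 s.
2. before the white line, the stick presses the block flat against the fence (x of cup_block in the frame of stop below -0.238 m and y of cup_block in the frame of fence above -0.0375 m and angle between the x axis of cup_block and the x axis of fence, either way round below 0.04 rad and contact force between cup_block and fence above 2 N and contact force between push_stick and cup_block above 1 N), for 0.2 s.
3. in the first half of the feed the stick keeps the block pressed to the fence (x of cup_block in the frame of stop between -0.225 and -0.135 m and y of cup_block in the frame of fence above -0.0375 m and angle between the x axis of cup_block and the x axis of fence, either way round below 0.04 rad and contact force between cup_block and fence above 2 N and contact force between push_stick and cup_block above 1 N), for 0.3 s.
4. in the second half too (x of cup_block in the frame of stop between -0.13 and -0.045 m and y of cup_block in the frame of fence above -0.0375 m and angle between the x axis of cup_block and the x axis of fence, either way round below 0.04 rad and contact force between cup_block and fence above 2 N and contact force between push_stick and cup_block above 1 N), for 0.3 s.
5. the stick seats the block against the stop (x of cup_block in the frame of stop above -0.0375 m and y of cup_block in the frame of fence above -0.0375 m and angle between the x axis of cup_block and the x axis of fence, either way round below 0.04 rad and contact force between cup_block and stop above 1 N and contact force between push_stick and cup_block above 1 N), for 0.2 s.
At the end, for the whole second after the job is handed in: The block stands at rest with its faces within 2.5 mm of stop and fence and square to the fence within 0.04 rad; the stick lies at rest upright on its sole on the mat, its origin within 80 mm along and 60 mm across of the mat's centre (x of cup_block in the frame of stop above -0.0375 m and y of cup_block in the frame of fence above -0.0375 m and angle between the x axis of cup_block and the x axis of fence, either way round below 0.04 rad and linear speed of each of cup_block, push_stick below 0.01 m/s and angle between cup_block's own z axis and vertical below 0.05 rad and x of push_stick in the frame of mat between -0.08 and 0.08 m and y of push_stick in the frame of mat between -0.06 and 0.06 m and z of push_stick in the frame of mat below 0.008 m and angle between push_stick's own z axis and vertical below 0.1 rad); the robot touches nothing.
It fails at once if past the white line the block is more than 3.5 mm off the fence or skewed over 0.06 rad (x of cup_block in the frame of stop above -0.23 m and (y of cup_block in the frame of fence below -0.0385 m or angle between the x axis of cup_block and the x axis of fence, either way round above 0.06 rad)).
It fails at once if the block is pressed on the fence with over 16 N or on the stop with over 18 N (contact force between cup_block and fence above 16 N or contact force between cup_block and stop above 18 N).
It fails at once if the robot touches the block (contact force between any of the fingers, the arm and cup_block above 0.3 N).
It fails at once if the block is tipped or lifted (angle between cup_block's own z axis and vertical above 0.15 rad or z of cup_block in the frame of fence above 0.008 m).
It fails at once if a bystander is moved over 15 mm (distance of any of beaker, can, jar, disc, wrench, collar, spatula from where it was at the start of the episode above 0.015 m).
It also fails if it takes over 72 s, if anything falls off the work surface, if the arm or the gripper's body presses on something with over 40 N, if the wrist force passes 120 N, or if a joint passes its speed limit or range.

## Working session

There is one attempt and no reset: what is moved stays moved. The work goes in short steps, Python scripts to look and compute and a tool call to move; the robot and the scene stay as the last step left them, time stands still between calls to the robot, and variables do not carry over. Pictures are saved under pics/ and viewed, and the job is handed in when it is done.

Besides the shell and the picture viewer there is one more tool, called as name([rows], argument=value, ...), one row to a line, values as JSON. arm_command: Moves the arm, as the interface text tells. Its arguments: {"type":"object","properties":{"increments":{"type":"array","items":{"type":"array","items":{"type":"number"}}},"jaw":{"type":"number"},"force":{"type":"number"}},"required":["increments"]}

```bash
ls; mkdir -p pics; python3 - <<'E'
from bench import r
import cv2,numpy as np
s=r.sense();print(s, r.finger_overhang)
for c in ["side","top","wrist"]:
    im=r.snapshot(c); cv2.imwrite(f"pics/{c}0.png",im[:,:,::-1])
    m=r.camera_model(c);print(c,np.round(m["intrinsics"],1).tolist(),np.round(m["cam_to_world"],3).tolist())
E
```

```text
pics
{'time': 0.0, 'joint_pos': array([-7.18717199e+01,  7.51549715e+00,  8.53305342e+01, -1.24024900e-03,
        8.72617234e+01, -4.89148699e+00]), 'qd': array([-0.06321138,  0.01461251, -0.05942213,  0.05448565, -0.08148726,
       -0.0285201 ]), 'joint_efforts': array([ 3.05003399e-03, -5.69399285e+01, -5.00551522e+01, -6.17503974e-05,
        1.45135805e-02,  1.89205230e-05]), 'tool_pos': array([ 234.52638465, -551.80395987,  302.82822598]), 'tcp_rot': array([-9.01074680e+01,  7.95391917e-03, -1.56980180e+02]), 'ft_force': array([-0.06835061, -0.49195161,  0.77298729]), 'wrist_torque': array([ 0.00575436, -0.02736261, -0.01047751]), 'finger_gap': 85.5044711140196} 72.6
side [[399.0, 0.0, 316.5], [0.0, 399.0, 207.5], [0.0, 0.0, 1.0]] [[0.985, -0.138, 0.107, 376.104], [-0.174, -0.712, 0.68, -742.177], [-0.018, -0.688, -0.725, 827.542], [0.0, 0.0, 0.0, 1.0]]
top [[516.0, 0.0, 321.6], [0.0, 516.0, 189.0], [0.0, 0.0, 1.0]] [[-0.03, -0.977, 0.209, 123.198], [-1.0, 0.03, -0.003, -38.362], [-0.003, -0.209, -0.978, 1786.063], [0.0, 0.0, 0.0, 1.0]]
wrist [[290.2, 0.0, 321.8], [0.0, 290.2, 197.9], [0.0, 0.0, 1.0]] [[0.391, -0.878, -0.277, 305.184], [-0.92, -0.374, -0.116, -522.787], [-0.001, 0.301, -0.954, 373.659], [0.0, 0.0, 0.0, 1.0]]
```

View pics/side0.png

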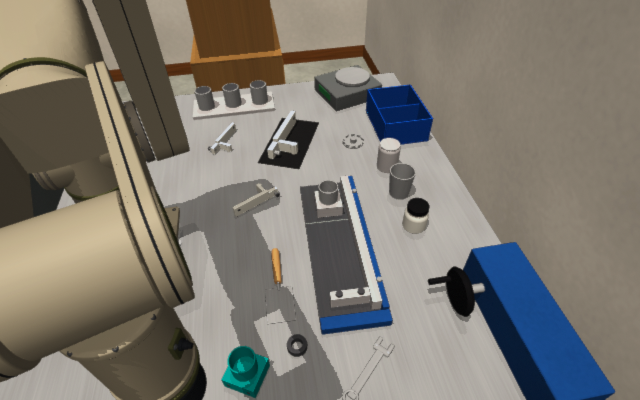

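View pics/top0.png

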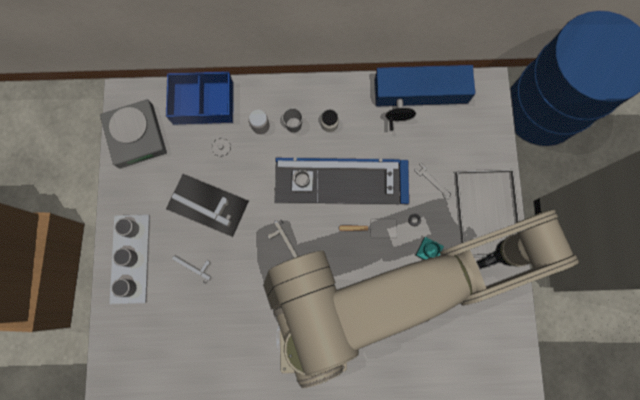

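View pics/wrist0.png

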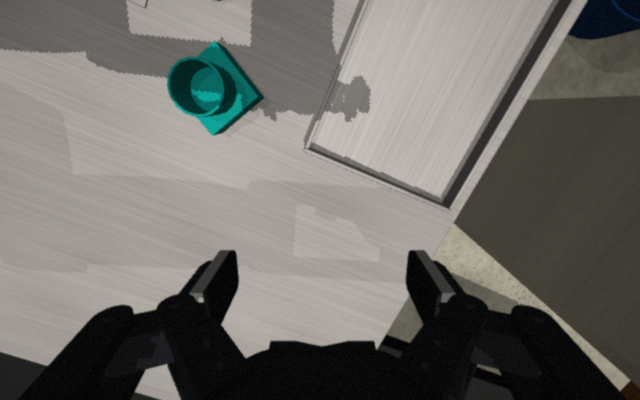

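The wanted stick is the one on the black mat, at top (205,203) and side (283,137). The two others are at top (192,267), lying off the mat, and at top (287,238), greyish and shorter. The cup block is at top (302,180). The turquoise look-alike at (428,248) stays alone. Next: measuring.

```bash
cat > h.py <<'E'
import numpy as np,cv2
from bench import r
def ray(m,px):
    K=np.array(m["intrinsics"]);T=np.array(m["cam_to_world"])
    d=T[:3,:3]@np.linalg.solve(K,[px[0],px[1],1.]);return T[:3,3],d/np.linalg.norm(d)
def plane(m,px,z):
    o,d=ray(m,px);return o+d*(z-o[2])/d[2]
def tri(rays):
    A=np.zeros((3,3));b=np.zeros(3)
    for o,d in rays:
        P=np.eye(3)-np.outer(d,d);A+=P;b+=P@o
    p=np.linalg.solve(A,b);e=[np.linalg.norm((np.eye(3)-np.outer(d,d))@(p-o)) for o,d in rays];return p,e
def proj(m,p):
    T=np.linalg.inv(np.array(m["cam_to_world"]));q=np.array(m["intrinsics"])@(T[:3,:3]@np.array(p)+T[:3,3]);return q[:2]/q[2]
E
python3 - <<'E'
from h import *
M={c:r.camera_model(c) for c in("top","side")}
for c in M: r.snapshot(c)
for t in["push_stick","mat","cup_block","station","fence","stop"]:
    R=[]
    for c in M:
        d=r.spot_point(c,t)
        print(t,c,[(np.round(x["position"],1).tolist(),round(x["conf"],2)) for x in d[:4]])
        if d: R.append(ray(M[c],d[0]["position"]))
    if len(R)==2: print("   ",np.round(tri(R)[0],1),np.round(tri(R)[1],1))
for c,box in(("top",(160,140,260,110)),("side",(240,90,180,250))):
    im=r.snapshot(c);x,y,w,h=box;k=3 if c=="top" else 2.4
    cv2.imwrite(f"pics/{c}1.png",cv2.resize(im[y:y+h,x:x+w,::-1],None,fx=k,fy=k,interpolation=cv2.INTER_CUBIC))
print(r.sense()["time"])
E
```

```text
push_stick top [([206.7, 209.6], 0.73), ([371.0, 229.0], 0.54), ([289.0, 238.9], 0.53), ([192.7, 267.4], 0.48)]
push_stick side [([256.8, 206.4], 0.96), ([226.6, 139.1], 0.86), ([410.8, 225.0], 0.64), ([280.4, 138.6], 0.63)]
    [ 400.9  391.4 -275.9] [94.6 94.6]
mat top [([208.7, 203.1], 0.67), ([432.5, 183.1], 0.43)]
mat side [([283.4, 282.5], 0.74), ([288.0, 141.1], 0.66)]
    [ 505.   491.9 -922.7] [148.4 148.4]
cup_block top [([301.3, 183.9], 0.94), ([428.3, 252.6], 0.62)]
cup_block side [([246.4, 374.8], 0.83), ([327.9, 208.0], 0.73)]
    [ 405.5 -122.7 -258.9] [235.3 235.3]
station top [([334.3, 185.7], 0.68)]
station side [([335.0, 245.7], 0.86)]
    [524.  -89.9 -28. ] [2.2 2.2]
fence top [([339.0, 172.0], 0.92)]
fence side [([349.7, 236.2], 0.82)]
    [ 559.8 -106.7   25. ] [0.9 0.9]
stop top [([381.8, 170.6], 0.55)]
stop side [([368.7, 292.7], 0.65)]
    [ 569.4 -261.1   -5.2] [2.6 2.6]
0.95
```

View pics/top1.png

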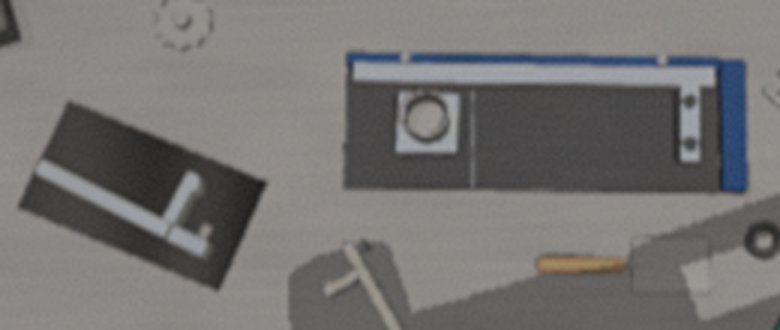

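View pics/side1.png

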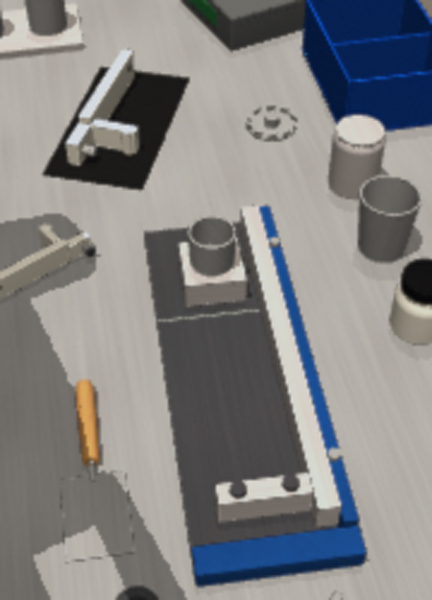

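```bash
python3 - <<'E'
from h import *
M=r.camera_model("top")
def P(u,v,z): return np.round(plane(M,(160+u/3,140+v/3),z),0)
print("mat corners",[P(*q,3).tolist() for q in((69,102),(266,182),(219,290),(19,207))])
print("bar tail,tip",P(40,168,48),P(205,248,36))
print("bed corners",[P(*q,10).tolist() for q in((345,187),(746,190))])
print("fence top edge",P(353,80,44),P(715,85,44))
print("block top corners",[P(*q,46).tolist() for q in((396,93),(460,93),(458,154),(394,152))])
print("can, beaker",P(291,-60,0))
E
```

```text
mat corners [[574.0, 448.0, 3.0], [470.0, 214.0, 3.0], [345.0, 268.0, 3.0], [449.0, 503.0, 3.0]]
bar tail,tip [486. 466.  48.] [389. 279.  36.]
bed corners [[460.0, 121.0, 10.0], [442.0, -347.0, 10.0]]
fence top edge [580. 107.  44.] [ 561. -313.   44.]
block top corners [[562.0, 57.0, 46.0], [560.0, -17.0, 46.0], [488.0, -13.0, 46.0], [492.0, 61.0, 46.0]]
can, beaker [769. 184.   0.]
```

```bash
cat >> h.py <<'E'
import json,os
# commanded pose: x,y,z,theta(deg; tool x yaw). tool pointing down
F='cmd.json'
if not os.path.exists(F): json.dump([234.665,-552.212,303.892,-156.979],open(F,'w'))
def cmd(): return np.array(json.load(open(F)))
def ax(th):
    t=np.radians(th);return np.array([np.cos(t),np.sin(t),0]),np.array([0,0,-1.]),np.array([-np.sin(t),np.cos(t),0])
def need(tgt):
    c=cmd();d=np.array(tgt[:3])-c[:3];X,Y,Z=ax(c[3])
    return [round(d@X/1000,4),round(d@Y/1000,4),round(d@Z/1000,4),0,round(-np.radians(tgt[3]-c[3]),4),0]
def sent(row):
    c=cmd();X,Y,Z=ax(c[3]);p=c[:3]+1000*(X*row[0]+Y*row[1]+Z*row[2])
    json.dump([*p,c[3]-np.degrees(row[4])],open(F,'w'))
def wv():
    """world axes expressed in tool axes now"""
    X,Y,Z=ax(cmd()[3]);return X,Y,Z
E
python3 -c "
from h import *
print(need([510,-110,300,-92.6]))"
```

```text
[np.float64(-0.4263), np.float64(0.0039), np.float64(-0.2993), 0, np.float64(-1.1236), 0]
```

arm_command([
  [-0.0426, 0, -0.03, 0, -0.112, 0],
  [-0.0852, 0, -0.06, 0, -0.224, 0],
  [-0.128, 0.001, -0.09, 0, -0.336, 0],
  [-0.17, 0.002, -0.12, 0, -0.448, 0],
  [-0.213, 0.003, -0.15, 0, -0.56, 0],
  [-0.256, 0.004, -0.18, 0, -0.672, 0],
  [-0.298, 0.004, -0.21, 0, -0.784, 0],
  [-0.341, 0.004, -0.24, 0, -0.896, 0],
  [-0.384, 0.004, -0.27, 0, -1.01, 0],
  [-0.426, 0.004, -0.3, 0, -1.124, 0],
], jaw=-1, force=60)

```text
time: 2.2
tool_pos: [510.2, -107.9, 300.2]
tcp_rot: [-90.0, -0.0, -92.4]
ft_force: [0.8, -1.9, 0.1]
finger_gap: 85.7
```

```bash
python3 - <<'E'
from h import *
sent([-0.426,0.004,-0.3,0,-1.124,0]);print(cmd())
m=r.camera_model("wrist");im=r.snapshot("wrist");np.savez("w1.npz",im=im,**{k:np.array(v) for k,v in m.items()})
cv2.imwrite("pics/w1.png",im[:,:,::-1]);print(r.sense()["tool_pos"],r.sense()["tcp_rot"])
print(need([560,110,300,-100]))
E
```

```text
[ 509.41848812 -109.50835108  299.892       -92.57854383]
[ 512.29386037 -103.03317535  300.10674579] [-89.8754873    0.18598825 -91.86017085]
[np.float64(-0.2216), np.float64(-0.0001), np.float64(0.0407), 0, np.float64(0.1295), 0]
```

View pics/w1.png

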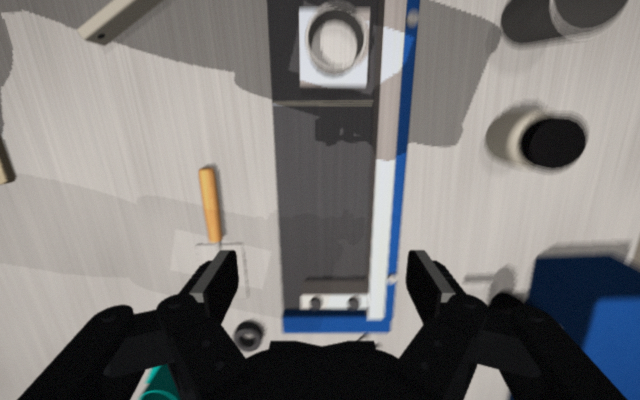

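```bash
python3 -c "
from h import *
print(need([490,10,300,-92.58]))"
```

```text
[np.float64(-0.1185), np.float64(-0.0001), np.float64(-0.0248), 0, np.float64(0.0), 0]
```

arm_command([
  [-0.02, 0, -0.004, 0, 0, 0],
  [-0.045, 0, -0.01, 0, 0, 0],
  [-0.07, 0, -0.015, 0, 0, 0],
  [-0.095, 0, -0.02, 0, 0, 0],
  [-0.11, 0, -0.025, 0, 0, 0],
  [-0.12, 0, -0.025, 0, 0, 0],
  [-0.12, 0, -0.025, 0, 0, 0],
  [-0.12, 0, -0.025, 0, 0, 0],
  [-0.12, 0, -0.025, 0, 0, 0],
  [-0.12, 0, -0.025, 0, 0, 0],
])

```text
time: 3.5
tool_pos: [489.9, 11.1, 299.9]
tcp_rot: [-90.0, -0.0, -92.6]
ft_force: [-0.3, 0.4, -0.4]
finger_gap: 85.7
```

```bash
python3 - <<'E'
from h import *
sent([-0.12,0,-0.025,0,0,0]);print(cmd())
m=r.camera_model("wrist");im=r.snapshot("wrist");np.savez("w2.npz",im=im,**{k:np.array(v) for k,v in m.items()})
cv2.imwrite("pics/w2.png",im[:,:,::-1]);s=r.sense();print(s["tool_pos"],s["tcp_rot"],s["ft_force"])
print(need([450,340,300,-117]))
E
```

```text
[489.84246769  11.49486964 299.892      -92.57854383]
[489.88165906  11.17806493 299.84067056] [-9.00066872e+01 -2.91861035e-03 -9.26080877e+01] [-0.14561875 -0.20027061 -0.0410424 ]
[np.float64(-0.3264), np.float64(-0.0001), np.float64(-0.0546), 0, np.float64(0.4262), 0]
```

View pics/w2.png

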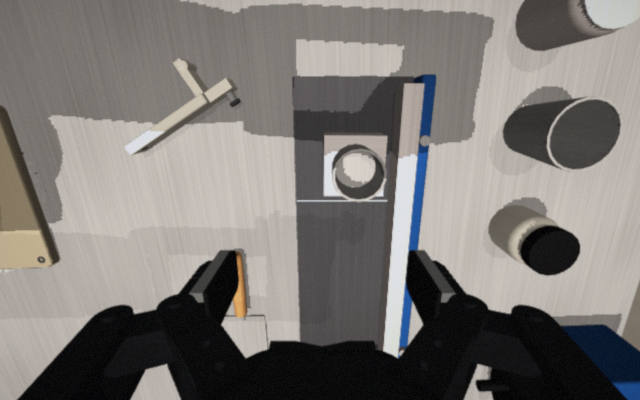

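arm_command([
  [-0.03, 0, -0.005, 0, 0.04, 0],
  [-0.08, 0, -0.013, 0, 0.1, 0],
  [-0.13, 0, -0.022, 0, 0.17, 0],
  [-0.18, 0, -0.03, 0, 0.235, 0],
  [-0.23, 0, -0.038, 0, 0.3, 0],
  [-0.28, 0, -0.047, 0, 0.365, 0],
  [-0.31, 0, -0.052, 0, 0.41, 0],
  [-0.326, 0, -0.055, 0, 0.426, 0],
  [-0.326, 0, -0.055, 0, 0.426, 0],
  [-0.326, 0, -0.055, 0, 0.426, 0],
])

```text
time: 4.8
tool_pos: [449.7, 339.0, 299.8]
tcp_rot: [-90.0, -0.0, -117.0]
ft_force: [-0.3, -0.4, -0.6]
finger_gap: 85.0
```

```bash
python3 - <<'E'
from h import *
sent([-0.326,0,-0.055,0,0.426,0]);print(cmd())
m=r.camera_model("wrist");im=r.snapshot("wrist");np.savez("w3.npz",im=im,**{k:np.array(v) for k,v in m.items()})
cv2.imwrite("pics/w3.png",im[:,:,::-1]);s=r.sense();print(s["tool_pos"],s["tcp_rot"],s["ft_force"])
E
```

```text
[ 449.5645339   339.63917943  299.892      -116.9865459 ]
[449.82024964 338.82401006 299.84970501] [-8.99948306e+01 -1.72629229e-02 -1.17013137e+02] [ 0.0794388  -0.33063784  0.79554022]
```

View pics/w3.png

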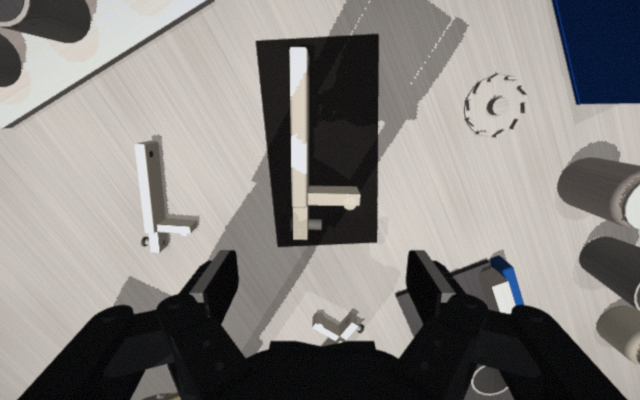

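```bash
python3 - <<'E'
from h import *
d=np.load("w3.npz");im=d["im"]
a=cv2.resize(im[30:250,250:390,::-1],None,fx=2.7,fy=2.7,interpolation=cv2.INTER_CUBIC)
b=cv2.resize(im[180:250,280:370,::-1],None,fx=4.4,fy=4.4,interpolation=cv2.INTER_CUBIC)
o=np.zeros((594,790,3),np.uint8);o[:a.shape[0],:a.shape[1]]=a;o[:b.shape[0],385:385+b.shape[1]]=b[:,:405]
cv2.imwrite("pics/w3c.png",o)
E
```

```text
(no output)
```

View pics/w3c.png

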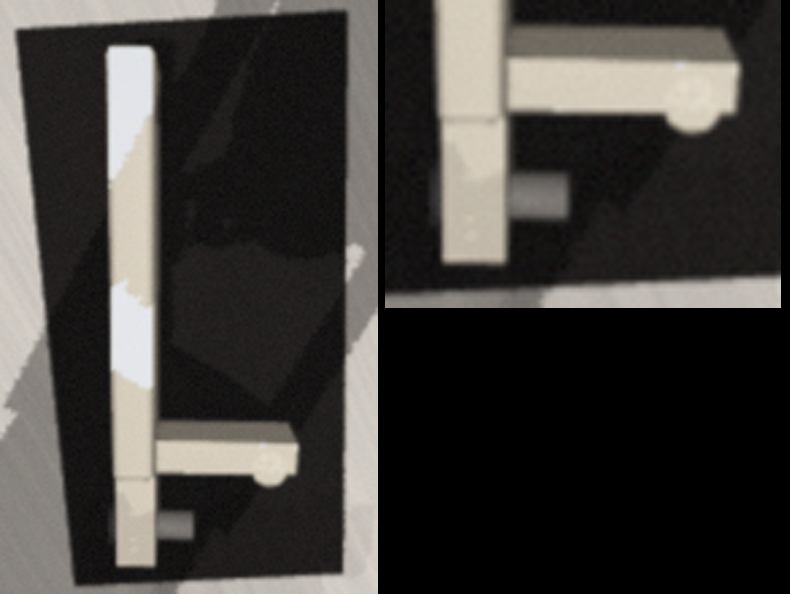

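```bash
python3 - <<'E'
from h import *
d=np.load("w3.npz");m=dict(intrinsics=d["intrinsics"],cam_to_world=d["cam_to_world"])
P=lambda u,v,z:plane(m,(u,v),z)
tl,tr=P(289.6,47,51),P(306.7,47,51);sl,sr=P(291.9,207,51),P(307.8,206.8,51);el,er=P(293,239.6,39),P(307.8,239.6,39)
for n,a,b in(("tail",tl,tr),("step",sl,sr),("tip",el,er)):print(n,(a+b).round(1)/2,np.linalg.norm(a-b).round(1))
T,S,E=(tl+tr)/2,(sl+sr)/2,(el+er)/2
print("len",np.linalg.norm(S-T),np.linalg.norm(E[:2]-T[:2]))
v=(E-T)[:2];th=np.degrees(np.arctan2(v[1],v[0]));v2=(S-T)[:2];print("theta",th,np.degrees(np.arctan2(v2[1],v2[0])))
X,_,Y=ax(th);
O=np.mean([T+110*X,S-60*X,E-106*X],axis=0);print("O",O,[(q-O)@X for q in(T,S,E)])
for n,q in(("padend",P(321.8,224.4,21)),("heel a",P(360,194,51)),("heel b",P(360,205.2,51)),("heel b39",P(360,205.2,39))):
    print(n,((q-O)@X).round(1),((q-O)@Y).round(1))
# mat corners
c=[P(250+u/2.7,30+w/2.7,3) for u,w in((17,30),(346,12),(343,572),(76,584))]
print(np.round(c,1),"mat c",np.mean(c,axis=0)); 
for i in range(4): print(np.linalg.norm(c[i]-c[(i+1)%4]).round(1))
e=c[2]-c[1];print("mat yaw",np.degrees(np.arctan2(e[1],e[0])))
# station from w2
d=np.load("w2.npz");im=d["im"];cv2.imwrite("pics/w2c.png",cv2.resize(im[60:360,285:445,::-1],None,fx=1.99*2.5/2.5,fy=1.99,interpolation=cv2.INTER_CUBIC))
b=cv2.resize(im[120:210,290:440,::-1],None,fx=5.2,fy=5.2,interpolation=cv2.INTER_CUBIC);cv2.imwrite("pics/w2d.png",b)
E
```

```text
tail [488.9  467.25  51.  ] 17.0
step [410.9  318.65  51.  ] 18.5
tip [388.15 276.75  39.  ] 18.6
len 167.85610770041026 215.49798220185102
theta -117.87445608942438 -117.69866730083974
O [438.04852304 370.72723724  47.        ] [np.float64(-109.11776662389873), np.float64(58.737551045946525), np.float64(106.38021557795228)]
padend 92.9 26.4
heel a 41.9 69.6
heel b 55.5 70.3
heel b39 59.6 72.0
[[450.1 503.2   3. ]
 [576.  446.7   3. ]
 [471.3 211.2   3. ]
 [345.  267.7   3. ]] mat c [460.59087653 357.21743494   3.        ]
137.9
257.7
138.3
257.9
mat yaw -113.96882414638029
```

View pics/w2d.png

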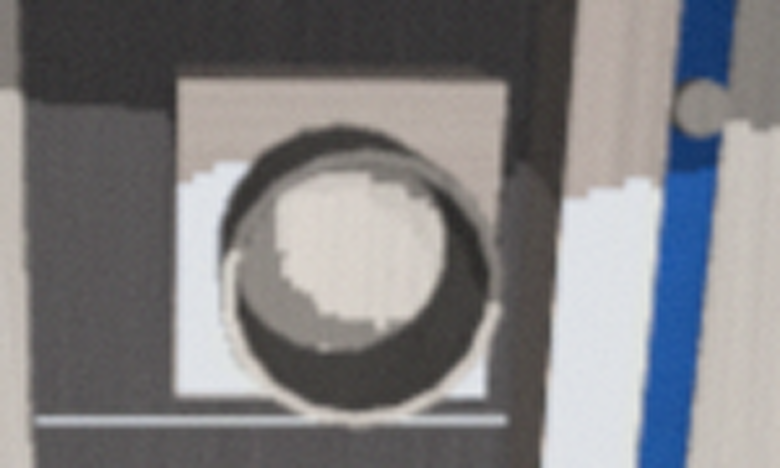

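View pics/w2c.png

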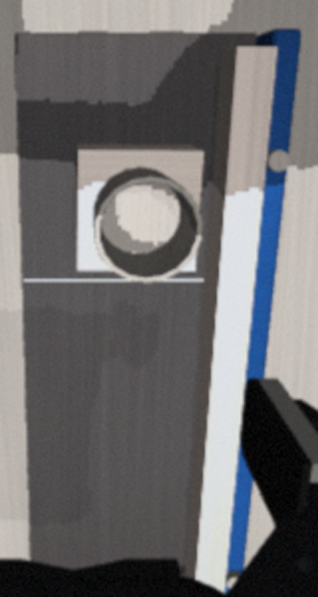

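```bash
python3 - <<'E'
from h import *
d=np.load("w2.npz");m=dict(intrinsics=d["intrinsics"],cam_to_world=d["cam_to_world"])
P=lambda u,v,z:plane(m,(u,v),z)
q=[P(*a,46) for a in((323.8,135),(387.1,135.8),(383.7,196.5),(323.3,196.2))]
print("block",np.round(q,1),np.mean(q,axis=0));print([np.linalg.norm(q[i]-q[(i+1)%4]).round(1) for i in range(4)])
def yaw(a,b): v=b-a;return np.degrees(np.arctan2(v[1],v[0])).round(2)
print("block yaw L,R,rear,front",yaw(q[0],q[3]),yaw(q[1],q[2]),yaw(q[0],q[1])-90,yaw(q[3],q[2])-90)
f=[P(*a,44) for a in((404.6,83.6),(400.6,120),(394.8,210),(384.5,355.5))];print("fence edge",np.round(f,1),yaw(f[0],f[3]),yaw(f[0],f[2]))
b=[P(*a,10) for a in((293.5,77.6),(300.6,338.9))];print("bed edge",np.round(b,1),yaw(*b))
l=[P(*a,10) for a in((297.3,200.8),(387.1,200.8))];print("line",np.round(l,1),yaw(*l)-90)
d=np.load("w1.npz");im=d["im"];cv2.imwrite("pics/w1c.png",cv2.resize(im[80:340,260:420,::-1],None,fx=2.3,fy=2.3,interpolation=cv2.INTER_CUBIC))
# refine via top camera
im=r.snapshot("top");cv2.imwrite("pics/t2.png",cv2.resize(im[150:212,268:416,::-1],None,fx=5.3,fy=5.3,interpolation=cv2.INTER_CUBIC))
E
```

```text
block [[493.9  57.1  46. ]
 [563.3  53.1  46. ]
 [560.8 -16.6  46. ]
 [490.3 -13.1  46. ]] [527.08093372  20.1249051   46.        ]
[np.float64(69.5), np.float64(69.7), np.float64(70.7), np.float64(70.3)]
block yaw L,R,rear,front -92.96 -92.0 -93.31 -92.88
fence edge [[ 580.9  105.9   44. ]
 [ 578.    69.1   44. ]
 [ 574.8  -34.8   44. ]
 [ 566.8 -254.4   44. ]] -92.24 -92.46
bed edge [[ 461.9  120.2   10. ]
 [ 445.  -251.9   10. ]] -92.6
line [[455.7 -28.9  10. ]
 [572.9 -34.2  10. ]] -92.58
```

View pics/w1c.png

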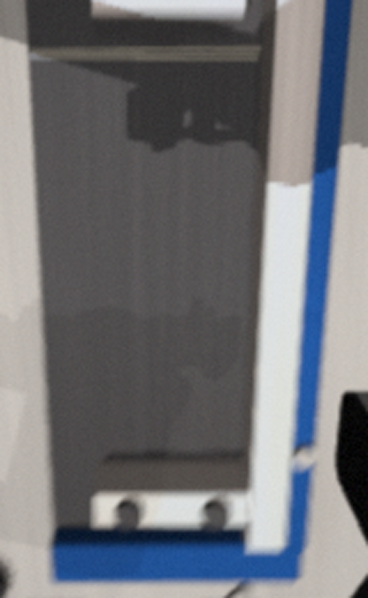

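View pics/t2.png

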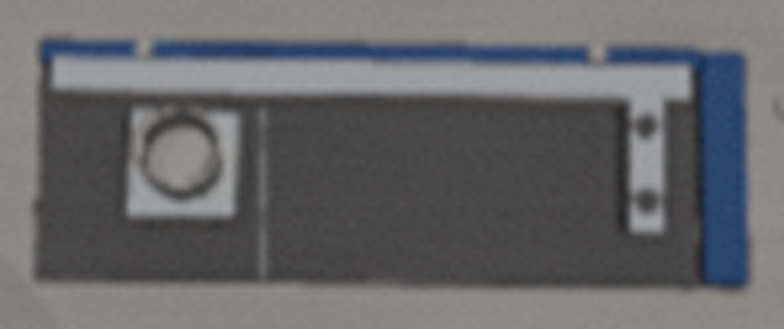

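```bash
python3 -c "
from h import *
print(need([438,370.7,200,-117.8]))"
```

```text
[np.float64(-0.0224), np.float64(0.0999), np.float64(-0.0244), 0, np.float64(0.0142), 0]
```

arm_command([
  [-0.003, 0.01, -0.003, 0, 0.014, 0],
  [-0.006, 0.025, -0.007, 0, 0.014, 0],
  [-0.011, 0.045, -0.012, 0, 0.014, 0],
  [-0.015, 0.065, -0.016, 0, 0.014, 0],
  [-0.019, 0.085, -0.021, 0, 0.014, 0],
  [-0.021, 0.095, -0.023, 0, 0.014, 0],
  [-0.022, 0.1, -0.024, 0, 0.014, 0],
  [-0.022, 0.1, -0.024, 0, 0.014, 0],
  [-0.022, 0.1, -0.024, 0, 0.014, 0],
  [-0.022, 0.1, -0.024, 0, 0.014, 0],
])

```text
time: 6.15
tool_pos: [438.6, 370.2, 200.7]
tcp_rot: [-90.0, 0.1, -117.8]
ft_force: [-0.5, 0.6, 0.2]
finger_gap: 85.3
```

```bash
python3 - <<'E'
from h import *
sent([-0.022,0.1,-0.024,0,0.014,0]);print(cmd())
m=r.camera_model("wrist");im=r.snapshot("wrist");np.savez("w4.npz",im=im,**{k:np.array(v) for k,v in m.items()})
cv2.imwrite("pics/w4.png",im[:,:,::-1]);s=r.sense();print(s["tool_pos"],s["tcp_rot"],s["ft_force"])
E
```

```text
[ 438.16100715  370.13441804  199.892      -117.78868681]
[438.51588707 370.20983464 200.59022582] [-8.99675974e+01  5.93972825e-02 -1.17798871e+02] [-0.347643    0.37967013 -0.36188593]
```

View pics/w4.png

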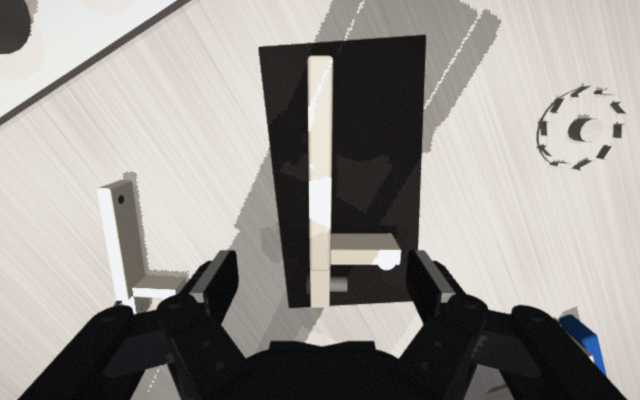

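```bash
python3 - <<'E'
from h import *
L=lambda n:{k:np.load(n)[k] for k in("intrinsics","cam_to_world")}
a,b=L("w3.npz"),L("w4.npz")
im=np.load("w4.npz")["im"]
cv2.imwrite("pics/w4c.png",np.hstack([cv2.resize(im[s:s+60,290:410,::-1],None,fx=3.3,fy=3.3,interpolation=cv2.INTER_CUBIC) for s in(45,255)]))
E
```

```text
(no output)
```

View pics/w4c.png

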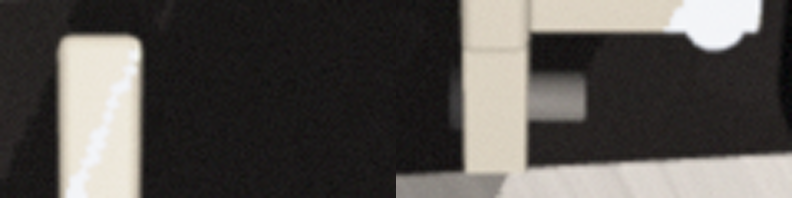

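```bash
python3 - <<'E'
from h import *
L=lambda n:{k:np.load(n)[k] for k in("intrinsics","cam_to_world")}
a,b=L("w3.npz"),L("w4.npz")
for n,p,q in(("tail",(298.15,47),(320.5,55.6)),("step",(299.85,206.9),(319.8,269.2)),("tip",(300.4,239.6),(320.5,307.1)),("pad",(321.8,224.4),(347.6,284.4))):
    x,e=tri([ray(a,p),ray(b,q)]);print(n,x.round(1),np.round(e,1))
P=lambda u,v,z:plane(b,(u,v),z)
T,S,E=P(320.5,55.6,51),P(319.8,269.2,51),P(320.5,307.1,39)
v=E-T;th=np.degrees(np.arctan2(v[1],v[0]));print("th",th)
X,_,Y=ax(th);O=np.mean([T+110*X,S-60*X,E-106*X],axis=0);print("O",O,[(q-O)@X for q in(T,S,E)])
q=P(347.6,284.4,21);print("pad",(q-O)@X,(q-O)@Y)
print(need([437.7,370.5,84,-117.8]))
E
```

```text
tail [489.  467.2  51.8] [0.2 0.2]
step [409.6 317.5  46.7] [0.3 0.3]
tip [388.  276.5  38.3] [0.1 0.1]
pad [418.5 276.9  22.8] [0.2 0.2]
th -117.88139517532122
O [438.09394081 371.26413509  47.        ] [np.float64(-108.95911157726458), np.float64(58.36441358647956), np.float64(106.59469799078512)]
pad 93.72238331624249 27.138309263828493
[np.float64(-0.0001), np.float64(0.1159), np.float64(-0.0006), 0, np.float64(0.0002), 0]
```

arm_command([
  [0, 0.012, 0, 0, 0, 0],
  [0, 0.03, 0, 0, 0, 0],
  [0, 0.05, 0, 0, 0, 0],
  [0, 0.07, 0, 0, 0, 0],
  [0, 0.088, 0, 0, 0, 0],
  [0, 0.1, 0, 0, 0, 0],
  [0, 0.108, 0, 0, 0, 0],
  [0, 0.114, 0, 0, 0, 0],
  [0, 0.116, 0, 0, 0, 0],
  [0, 0.116, 0, 0, 0, 0],
])

```text
time: 7.45
tool_pos: [438.4, 370.3, 84.2]
tcp_rot: [-90.0, 0.0, -117.8]
ft_force: [-0.3, 0.0, 0.6]
finger_gap: 85.4
```

arm_command([
  [0, 0, 0, 0, 0, 0],
  [0, 0, 0, 0, 0, 0],
  [0, 0, 0, 0, 0, 0],
  [0, 0, 0, 0, 0, 0],
  [0, 0, 0, 0, 0, 0],
  [0, 0, 0, 0, 0, 0],
  [0, 0, 0, 0, 0, 0],
  [0, 0, 0, 0, 0, 0],
  [0, 0, 0, 0, 0, 0],
  [0, 0, 0, 0, 0, 0],
], jaw=1, force=100)

```text
time: 8.7
tool_pos: [438.3, 370.3, 84.2]
tcp_rot: [-90.0, 0.0, -117.8]
ft_force: [-0.7, 0.0, 4.9]
finger_gap: 17.0
```

```bash
python3 - <<'E'
from h import *
sent([0,0.116,0,0,0,0]);print(cmd());s=r.sense();print(s["tool_pos"],s["tcp_rot"],s["ft_force"],s["wrist_torque"])
X,_,Y=ax(-92.55);O=X*-159+Y*470;print(O,need([O[0],O[1],104,-92.55]),need([438,370.7,130,-117.8]))
E
```

```text
[ 438.16100715  370.13441804   83.892      -117.78868681]
[438.33882148 370.29475673  84.19909685] [-8.99876868e+01  2.96475500e-02 -1.17786161e+02] [-0.7189825   0.0467514   4.89290071] [ 0.05789215  0.10936667 -0.00562713]
[476.6086963  137.93168819   0.        ] [np.float64(0.1875), np.float64(-0.0201), np.float64(0.1423), 0, np.float64(-0.4405), 0] [np.float64(-0.0004), np.float64(-0.0461), np.float64(-0.0004), 0, np.float64(0.0002), 0]
```

```bash
python3 - <<'E'
from h import *
X,_,Y=ax(-92.55);O=X*-155.5+Y*455.7;print(O,need([O[0],O[1],150,-92.55]))
E
```

```text
[462.16713729 135.0713782    0.        ] [np.float64(0.1968), np.float64(-0.0661), np.float64(0.1308), 0, np.float64(-0.4405), 0]
```

arm_command([
  [0, -0.012, 0, 0, 0, 0],
  [0, -0.035, 0, 0, 0, 0],
  [0.01, -0.055, 0.007, 0, -0.02, 0],
  [0.035, -0.065, 0.023, 0, -0.08, 0],
  [0.067, -0.066, 0.045, 0, -0.15, 0],
  [0.099, -0.066, 0.066, 0, -0.22, 0],
  [0.131, -0.066, 0.087, 0, -0.29, 0],
  [0.163, -0.066, 0.108, 0, -0.36, 0],
  [0.185, -0.066, 0.123, 0, -0.415, 0],
  [0.197, -0.066, 0.131, 0, -0.44, 0],
])

```text
time: 9.95
tool_pos: [461.8, 133.3, 149.8]
tcp_rot: [-90.1, -0.0, -92.6]
ft_force: [-0.0, 0.3, -1.7]
finger_gap: 16.8
```

```bash
python3 - <<'E'
from h import *
sent([0.197,-0.066,0.131,0,-0.44,0]);print(cmd())
s=r.sense();print(s["tool_pos"],s["tcp_rot"],s["ft_force"],s["wrist_torque"],s["finger_gap"])
im=r.snapshot("wrist");cv2.imwrite("pics/w5.png",im[:,:,::-1])
E
```

```text
[462.2094185  134.78005986 149.892      -92.57854383]
[461.80621577 133.26589683 149.82856905] [-9.00508494e+01 -2.60252668e-02 -9.25825963e+01] [-0.02413725  0.27918444 -1.71881801] [0.00361919 0.01354391 0.01321887] 16.780640520447058
```

View pics/w5.png

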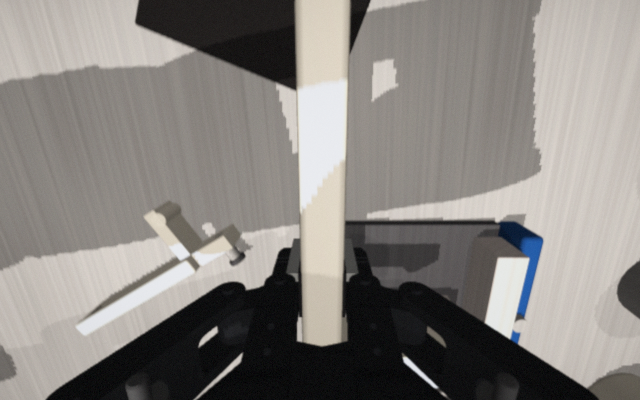

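arm_command([
  [0, 0.005, 0, 0, 0, 0],
  [0, 0.013, 0, 0, 0, 0],
  [0, 0.022, 0, 0, 0, 0],
  [0, 0.031, 0, 0, 0, 0],
  [0, 0.04, 0, 0, 0, 0],
  [0, 0.047, 0, 0, 0, 0],
  [0, 0.052, 0, 0, 0, 0],
  [0, 0.055, 0, 0, 0, 0],
  [0, 0.056, 0, 0, 0, 0],
  [0, 0.056, 0, 0, 0, 0],
])

```text
time: 11.25
tool_pos: [462.4, 134.8, 94.1]
tcp_rot: [-90.0, 0.0, -92.6]
ft_force: [1.4, -0.4, -0.9]
finger_gap: 17.0
```

```bash
python3 - <<'E'
from h import *
sent([0,0.056,0,0,0,0]);print(cmd())
s=r.sense();print(s["tool_pos"],s["tcp_rot"],s["ft_force"],s["wrist_torque"],s["finger_gap"])
im=r.snapshot("side");a=cv2.resize(im[110:260,250:400,::-1],None,fx=3,fy=3,interpolation=cv2.INTER_CUBIC)
im=r.snapshot("top");b=cv2.resize(im[140:215,215:330,::-1],None,fx=3,fy=3,interpolation=cv2.INTER_CUBIC)
o=np.zeros((450,795,3),np.uint8);o[:,:450]=a;o[:225,450:]=b;cv2.imwrite("pics/v6.png",o)
E
```

```text
[462.2094185  134.78005986  93.892      -92.57854383]
[462.35882688 134.79213301  94.07572586] [-8.99810198e+01  3.49230886e-03 -9.25805954e+01] [ 1.35971959 -0.39171802 -0.94020528] [ 0.0553349   0.00039864 -0.07553522] 16.999567730037874
```

View pics/v6.png

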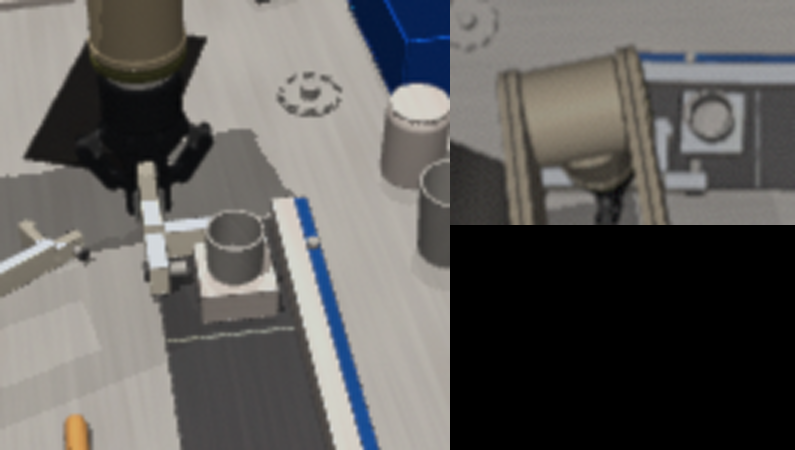

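arm_command([
  [0.001, 0, 0.0005, 0, 0, 0],
  [0.002, 0, 0.001, 0, 0, 0],
  [0.0035, 0, 0.002, 0, 0, 0],
  [0.005, 0, 0.003, 0, 0, 0],
  [0.0065, 0, 0.004, 0, 0, 0],
  [0.008, 0, 0.005, 0, 0, 0],
  [0.009, 0, 0.0055, 0, 0, 0],
  [0.0095, 0, 0.006, 0, 0, 0],
  [0.0095, 0, 0.006, 0, 0, 0],
  [0.0095, 0, 0.006, 0, 0, 0],
])

```text
time: 12.6
tool_pos: [467.7, 125.1, 93.9]
tcp_rot: [-90.0, -0.0, -92.6]
ft_force: [-0.1, -0.4, -2.5]
finger_gap: 17.0
```

```bash
cat >> h.py <<'E'
def st(row=None):
    if row: sent(row)
    s=r.sense();X,_,Y=ax(-92.58);c=cmd();p=s["tool_pos"]
    print("t%.2f cmd X%.1f Y%.1f th%.2f | pos X%.2f Y%.2f z%.2f rot"%(s["time"],c[:3]@X,c[:3]@Y,c[3],p@X,p@Y,p[2]),s["tcp_rot"].round(2),"F feed %.2f fence %.2f z %.2f"%(s["ft_force"]@X,s["ft_force"]@Y,s["ft_force"][2]),"Tq",s["wrist_torque"].round(3))
def side(n,box=(230,110,170,250),k=2.3):
    im=r.snapshot("side");x,y,w,h=box;cv2.imwrite(f"pics/{n}.png",cv2.resize(im[y:y+h,x:x+w,::-1],None,fx=k,fy=k,interpolation=cv2.INTER_CUBIC))
E
python3 -c "
from h import *
st([0.0095,0,0.006,0,0,0])"
```

```text
t12.60 cmd X-145.9 Y461.7 th-92.58 | pos X-145.99 Y461.62 z93.88 rot [-90.    -0.   -92.57] F feed 0.41 fence -0.13 z -2.53 Tq [-0.026  0.036 -0.047]
```

arm_command([
  [0.0005, 0, 0.0005, 0, 0, 0],
  [0.001, 0, 0.001, 0, 0, 0],
  [0.0015, 0, 0.0015, 0, 0, 0],
  [0.002, 0, 0.002, 0, 0, 0],
  [0.0025, 0, 0.0025, 0, 0, 0],
  [0.003, 0, 0.003, 0, 0, 0],
  [0.0035, 0, 0.0035, 0, 0, 0],
  [0.004, 0, 0.004, 0, 0, 0],
  [0.0045, 0, 0.0045, 0, 0, 0],
  [0.005, 0, 0.005, 0, 0, 0],
])

```text
time: 13.85
tool_pos: [472.4, 119.7, 93.8]
tcp_rot: [-90.0, -0.0, -92.6]
ft_force: [-1.8, 1.9, -2.3]
finger_gap: 17.3
```

```bash
python3 -c "
from h import *
st([0.005,0,0.005,0,0,0])"
```

```text
t13.85 cmd X-140.9 Y466.7 th-92.58 | pos X-140.88 Y466.58 z93.80 rot [-90.02  -0.   -92.58] F feed -1.85 fence -1.87 z -2.28 Tq [ 0.43   0.351 -0.097]
```

arm_command([
  [0.0005, 0, 0.001, 0, 0, 0],
  [0.001, 0, 0.002, 0, 0, 0],
  [0.0015, 0, 0.003, 0, 0, 0],
  [0.002, 0, 0.004, 0, 0, 0],
  [0.0025, 0, 0.005, 0, 0, 0],
  [0.003, 0, 0.006, 0, 0, 0],
  [0.0035, 0, 0.007, 0, 0, 0],
  [0.004, 0, 0.008, 0, 0, 0],
  [0.0045, 0, 0.0085, 0, 0, 0],
  [0.005, 0, 0.009, 0, 0, 0],
])

```text
time: 15.1
tool_pos: [481.4, 114.4, 93.9]
tcp_rot: [-90.0, 0.0, -92.6]
ft_force: [-2.0, 1.0, -3.9]
finger_gap: 16.9
```

```bash
python3 -c "
from h import *
st([0.005,0,0.009,0,0,0]);side('s7')"
```

```text
t15.10 cmd X-135.9 Y475.7 th-92.58 | pos X-135.98 Y475.75 z93.89 rot [-8.999e+01  1.000e-02 -9.257e+01] F feed -0.91 fence -2.01 z -3.94 Tq [ 0.419  0.405 -0.113]
```

View pics/s7.png

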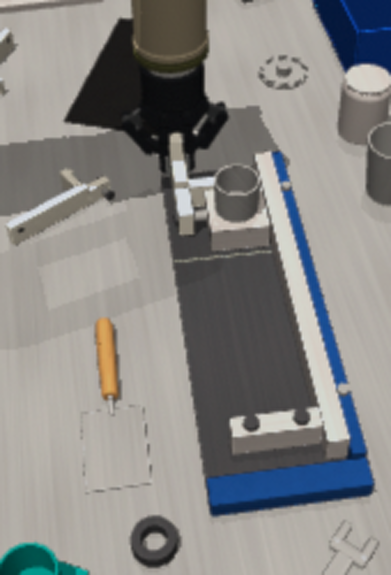

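arm_command([
  [0.0003, 0, 0.0002, 0, 0, 0],
  [0.0006, 0, 0.0004, 0, 0, 0],
  [0.0009, 0, 0.0006, 0, 0, 0],
  [0.0012, 0, 0.0008, 0, 0, 0],
  [0.0015, 0, 0.001, 0, 0, 0],
  [0.0018, 0, 0.0012, 0, 0, 0],
  [0.0021, 0, 0.0014, 0, 0, 0],
  [0.0024, 0, 0.0016, 0, 0, 0],
  [0.0027, 0, 0.0018, 0, 0, 0],
  [0.003, 0, 0.002, 0, 0, 0],
])

```text
time: 16.4
tool_pos: [483.2, 111.3, 93.9]
tcp_rot: [-90.0, 0.0, -92.6]
ft_force: [-1.9, 2.2, -2.4]
finger_gap: 16.2
```

```bash
python3 -c "
from h import *
st([0.003,0,0.002,0,0,0])"
```

```text
t16.40 cmd X-133.0 Y477.7 th-92.58 | pos X-132.95 Y477.69 z93.90 rot [-90.     0.   -92.58] F feed -2.08 fence -1.99 z -2.43 Tq [0.482 0.289 0.008]
```

arm_command([
  [0.0003, 0, 0.00015, 0, 0, 0],
  [0.0006, 0, 0.0003, 0, 0, 0],
  [0.0009, 0, 0.00045, 0, 0, 0],
  [0.0012, 0, 0.0006, 0, 0, 0],
  [0.0015, 0, 0.00075, 0, 0, 0],
  [0.0018, 0, 0.0009, 0, 0, 0],
  [0.0021, 0, 0.00105, 0, 0, 0],
  [0.0024, 0, 0.0012, 0, 0, 0],
  [0.0027, 0, 0.00135, 0, 0, 0],
  [0.003, 0, 0.0015, 0, 0, 0],
])

```text
time: 17.65
tool_pos: [483.7, 109.1, 93.8]
tcp_rot: [-90.1, 0.1, -92.6]
ft_force: [-7.6, 9.3, 1.3]
finger_gap: 16.8
```

```bash
python3 -c "
from h import *
st([0.003,0,0.0015,0,0,0])"
```

```text
t17.65 cmd X-130.0 Y479.2 th-92.58 | pos X-130.81 Y478.28 z93.77 rot [-9.012e+01  8.000e-02 -9.257e+01] F feed -8.92 fence -7.97 z 1.29 Tq [ 1.204  1.008 -0.084]
```

arm_command([
  [0.0002, 0, -0.0001, 0, 0, 0],
  [0.0004, 0, -0.0002, 0, 0, 0],
  [0.0006, 0, -0.0003, 0, 0, 0],
  [0.0008, 0, -0.0003, 0, 0, 0],
  [0.001, 0, -0.0003, 0, 0, 0],
  [0.0013, 0, -0.0003, 0, 0, 0],
  [0.0016, 0, -0.0003, 0, 0, 0],
  [0.0019, 0, -0.0003, 0, 0, 0],
  [0.0022, 0, -0.0003, 0, 0, 0],
  [0.0025, 0, -0.0003, 0, 0, 0],
])

```text
time: 18.9
tool_pos: [483.5, 106.4, 93.7]
tcp_rot: [-90.1, 0.1, -92.6]
ft_force: [-5.8, 7.4, -0.7]
finger_gap: 16.8
```

```bash
python3 -c "
from h import *
st([0.0025,0,-0.0003,0,0,0]);side('s8',(300,170,60,60),8)"
```

```text
t18.90 cmd X-127.5 Y478.9 th-92.58 | pos X-128.07 Y478.19 z93.75 rot [-9.009e+01  5.000e-02 -9.256e+01] F feed -7.15 fence -6.15 z -0.67 Tq [0.991 0.793 0.028]
```

View pics/s8.png

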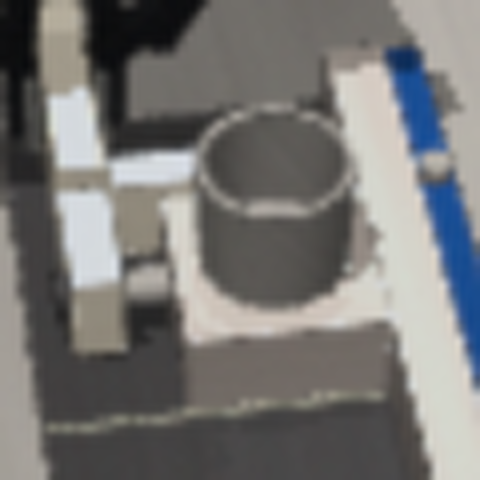

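```bash
cat >> h.py <<'E'
def overlay(n,Xs,k=8,box=(300,170,60,60),cams=("side",),yaw=0,Yf=576):
    X,_,Y=ax(-92.58);m=r.camera_model("side");im=r.snapshot("side");x,y,w,h=box
    o=cv2.resize(im[y:y+h,x:x+w,::-1],None,fx=k,fy=k,interpolation=cv2.INTER_CUBIC)
    def pl(pts,z,col):
        q=np.array([(proj(m,p[0]*X+p[1]*Y+np.array([0,0,z]))+.5-[x,y])*k for p in pts]).round().astype(int);cv2.polylines(o,[q],len(pts)>2,col,1)
    a=Xs+65
    pl([(a,Yf),(a+70,Yf),(a+70,Yf-70),(a,Yf-70)],46,(0,0,255));pl([(a+70,Yf),(a+70,Yf-70)],10,(0,0,255))
    pl([(-140,Yf),(8+250,Yf)],44,(0,255,0));pl([(8.7,Yf),(8.7,Yf-120)],10,(255,255,0))
    cv2.imwrite(f"pics/{n}.png",o)
E
python3 -c "
from h import *
overlay('s9',-128.1,8,(300,170,70,70))"
```

```text
(no output)
```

View pics/s9.png

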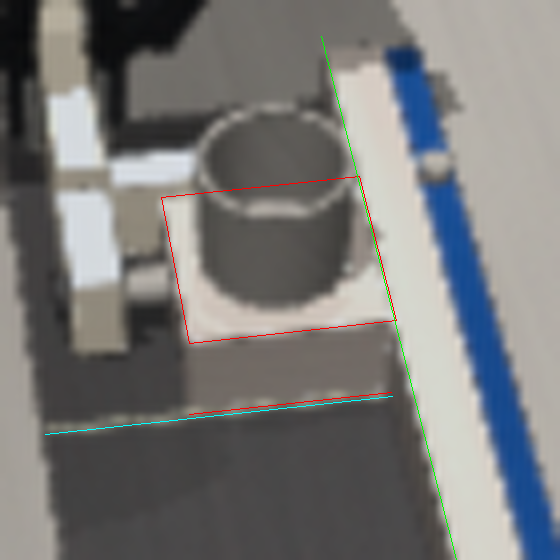

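arm_command([
  [0.0005, 0, 0, 0, 0, 0],
  [0.0015, 0, 0, 0, 0, 0],
  [0.0027, 0, 0, 0, 0, 0],
  [0.004, 0, 0, 0, 0, 0],
  [0.0053, 0, 0, 0, 0, 0],
  [0.0066, 0, 0, 0, 0, 0],
  [0.0079, 0, 0, 0, 0, 0],
  [0.0092, 0, 0, 0, 0, 0],
  [0.0105, 0, 0, 0, 0, 0],
  [0.012, 0, 0, 0, 0, 0],
])

```text
time: 20.25
tool_pos: [483.0, 94.4, 93.8]
tcp_rot: [-90.1, 0.1, -92.6]
ft_force: [-5.5, 6.8, 0.0]
finger_gap: 16.8
```

```bash
python3 -c "
from h import *
st([0.012,0,0,0,0,0])"
```

```text
t20.25 cmd X-115.5 Y478.9 th-92.58 | pos X-116.02 Y478.23 z93.76 rot [-9.008e+01  5.000e-02 -9.256e+01] F feed -6.57 fence -5.77 z 0.02 Tq [1.037 0.721 0.028]
```

arm_command([
  [0.002, 0, 0, 0, 0, 0],
  [0.004, 0, 0, 0, 0, 0],
  [0.006, 0, 0, 0, 0, 0],
  [0.008, 0, 0, 0, 0, 0],
  [0.01, 0, 0, 0, 0, 0],
  [0.012, 0, 0, 0, 0, 0],
  [0.014, 0, 0, 0, 0, 0],
  [0.016, 0, 0, 0, 0, 0],
  [0.018, 0, 0, 0, 0, 0],
  [0.02, 0, 0, 0, 0, 0],
])

```text
time: 21.5
tool_pos: [482.1, 74.4, 93.8]
tcp_rot: [-90.1, 0.1, -92.6]
ft_force: [-5.1, 8.0, 0.0]
finger_gap: 17.1
```

```bash
python3 -c "
from h import *
st([0.02,0,0,0,0,0]);c=cmd();overlay('s10',-96,7,(300,170,70,80))"
```

```text
t21.50 cmd X-95.5 Y478.9 th-92.58 | pos X-95.99 Y478.25 z93.78 rot [-9.008e+01  6.000e-02 -9.257e+01] F feed -7.77 fence -5.45 z 0.01 Tq [ 1.036  0.776 -0.005]
```

View pics/s10.png

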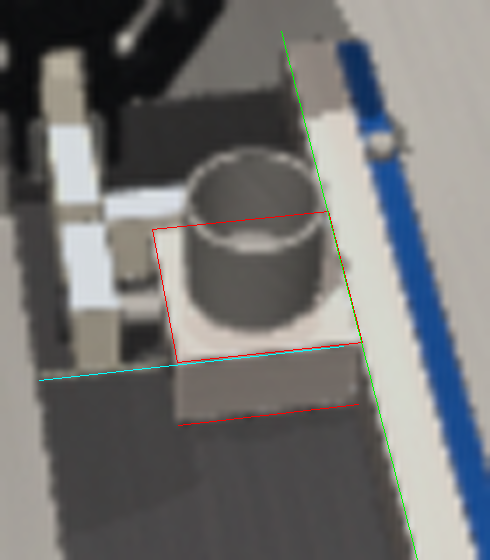

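arm_command([
  [0.0025, 0, 0, 0, 0, 0],
  [0.005, 0, 0, 0, 0, 0],
  [0.0075, 0, 0, 0, 0, 0],
  [0.01, 0, 0, 0, 0, 0],
  [0.0125, 0, 0, 0, 0, 0],
  [0.015, 0, 0, 0, 0, 0],
  [0.0175, 0, 0, 0, 0, 0],
  [0.02, 0, 0, 0, 0, 0],
  [0.0225, 0, 0, 0, 0, 0],
  [0.025, 0, 0, 0, 0, 0],
])

```text
time: 22.8
tool_pos: [480.9, 49.3, 93.7]
tcp_rot: [-90.1, 0.1, -92.6]
ft_force: [-4.9, 6.2, -0.3]
finger_gap: 16.9
```

```bash
python3 -c "
from h import *
st([0.025,0,0,0,0,0])"
```

```text
t22.80 cmd X-70.5 Y478.9 th-92.58 | pos X-70.93 Y478.24 z93.75 rot [-9.008e+01  5.000e-02 -9.257e+01] F feed -5.96 fence -5.12 z -0.32 Tq [1.046 0.686 0.008]
```

Steady. I'll continue with a hair more toward the fence.

arm_command([
  [0.0025, 0, 0, 0, 0, 0],
  [0.005, 0, 0, 0, 0, 0],
  [0.0075, 0, 0.0001, 0, 0, 0],
  [0.01, 0, 0.0001, 0, 0, 0],
  [0.0125, 0, 0.0001, 0, 0, 0],
  [0.015, 0, 0.0001, 0, 0, 0],
  [0.0175, 0, 0.0001, 0, 0, 0],
  [0.02, 0, 0.0001, 0, 0, 0],
  [0.0225, 0, 0.0001, 0, 0, 0],
  [0.025, 0, 0.0001, 0, 0, 0],
])

```text
time: 24.05
tool_pos: [479.9, 24.4, 93.7]
tcp_rot: [-90.1, 0.1, -92.6]
ft_force: [-5.1, 7.9, 0.8]
finger_gap: 17.0
```

```bash
python3 -c "
from h import *
st([0.025,0,0.0001,0,0,0])"
```

```text
t24.05 cmd X-45.5 Y479.0 th-92.58 | pos X-46.00 Y478.27 z93.73 rot [-9.010e+01  6.000e-02 -9.257e+01] F feed -7.70 fence -5.46 z 0.79 Tq [1.085 0.758 0.029]
```

arm_command([
  [0.0025, 0, 0, 0, 0, 0],
  [0.005, 0, 0, 0, 0, 0],
  [0.0075, 0, 0, 0, 0, 0],
  [0.01, 0, 0, 0, 0, 0],
  [0.0125, 0, 0, 0, 0, 0],
  [0.015, 0, 0, 0, 0, 0],
  [0.0175, 0, 0, 0, 0, 0],
  [0.02, 0, 0, 0, 0, 0],
  [0.0225, 0, 0, 0, 0, 0],
  [0.025, 0, 0, 0, 0, 0],
])

```text
time: 25.3
tool_pos: [478.7, -0.5, 93.7]
tcp_rot: [-90.1, 0.1, -92.6]
ft_force: [-4.4, 7.1, 0.5]
finger_gap: 17.1
```

```bash
python3 -c "
from h import *
st([0.025,0,0,0,0,0])"
```

```text
t25.30 cmd X-20.5 Y479.0 th-92.58 | pos X-21.01 Y478.27 z93.72 rot [-9.010e+01  6.000e-02 -9.257e+01] F feed -6.93 fence -4.76 z 0.49 Tq [ 1.074  0.72  -0.034]
```

arm_command([
  [0.0025, 0, 0, 0, 0, 0],
  [0.005, 0, 0, 0, 0, 0],
  [0.0075, 0, 0.0001, 0, 0, 0],
  [0.01, 0, 0.0001, 0, 0, 0],
  [0.0125, 0, 0.0001, 0, 0, 0],
  [0.015, 0, 0.0001, 0, 0, 0],
  [0.0175, 0, 0.0001, 0, 0, 0],
  [0.02, 0, 0.0001, 0, 0, 0],
  [0.0225, 0, 0.0001, 0, 0, 0],
  [0.025, 0, 0.0001, 0, 0, 0],
])

```text
time: 26.55
tool_pos: [477.6, -25.4, 93.7]
tcp_rot: [-90.1, 0.1, -92.6]
ft_force: [-5.3, 7.0, 1.5]
finger_gap: 16.9
```

```bash
python3 -c "
from h import *
st([0.025,0,0.0001,0,0,0]);overlay('s11',4,6,(300,210,90,95))"
```

```text
t26.55 cmd X4.5 Y479.1 th-92.58 | pos X3.91 Y478.29 z93.72 rot [-9.011e+01  7.000e-02 -9.256e+01] F feed -6.76 fence -5.61 z 1.53 Tq [1.115 0.721 0.012]
```

View pics/s11.png

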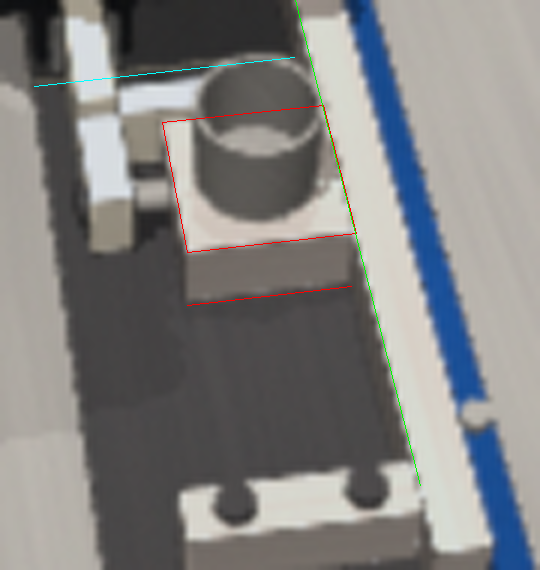

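arm_command([
  [0.0025, 0, 0, 0, 0, 0],
  [0.005, 0, 0, 0, 0, 0],
  [0.0075, 0, 0, 0, 0, 0],
  [0.01, 0, 0, 0, 0, 0],
  [0.0125, 0, 0, 0, 0, 0],
  [0.015, 0, 0, 0, 0, 0],
  [0.0175, 0, 0, 0, 0, 0],
  [0.02, 0, 0, 0, 0, 0],
  [0.0225, 0, 0, 0, 0, 0],
  [0.025, 0, 0, 0, 0, 0],
])

```text
time: 27.85
tool_pos: [476.5, -50.4, 93.7]
tcp_rot: [-90.1, 0.1, -92.6]
ft_force: [-4.6, 8.1, 1.2]
finger_gap: 16.6
```

```bash
python3 -c "
from h import *
st([0.025,0,0,0,0,0])"
```

```text
t27.85 cmd X29.5 Y479.1 th-92.58 | pos X28.94 Y478.31 z93.71 rot [-9.011e+01  7.000e-02 -9.257e+01] F feed -7.86 fence -4.95 z 1.19 Tq [1.098 0.613 0.077]
```

arm_command([
  [0.0025, 0, 0, 0, 0, 0],
  [0.005, 0, 0, 0, 0, 0],
  [0.0075, 0, 0.0001, 0, 0, 0],
  [0.01, 0, 0.0001, 0, 0, 0],
  [0.0125, 0, 0.0001, 0, 0, 0],
  [0.015, 0, 0.0001, 0, 0, 0],
  [0.0175, 0, 0.0001, 0, 0, 0],
  [0.02, 0, 0.0001, 0, 0, 0],
  [0.0225, 0, 0.0001, 0, 0, 0],
  [0.025, 0, 0.0001, 0, 0, 0],
])

```text
time: 29.1
tool_pos: [475.4, -75.3, 93.7]
tcp_rot: [-90.1, 0.1, -92.6]
ft_force: [-6.3, 7.5, 2.1]
finger_gap: 16.8
```

```bash
python3 -c "
from h import *
st([0.025,0,0.0001,0,0,0])"
```

```text
t29.10 cmd X54.5 Y479.2 th-92.58 | pos X53.87 Y478.36 z93.70 rot [-9.012e+01  8.000e-02 -9.257e+01] F feed -7.23 fence -6.59 z 2.06 Tq [ 1.114  0.689 -0.004]
```

arm_command([
  [0.0025, 0, 0, 0, 0, 0],
  [0.005, 0, 0, 0, 0, 0],
  [0.0075, -0.0001, 0, 0, 0, 0],
  [0.01, -0.0001, 0, 0, 0, 0],
  [0.0125, -0.0001, 0, 0, 0, 0],
  [0.015, -0.0002, 0, 0, 0, 0],
  [0.0175, -0.0002, 0, 0, 0, 0],
  [0.02, -0.0002, 0, 0, 0, 0],
  [0.0225, -0.0002, 0, 0, 0, 0],
  [0.025, -0.0002, 0, 0, 0, 0],
])

```text
time: 30.35
tool_pos: [474.3, -100.5, 93.8]
tcp_rot: [-90.1, 0.1, -92.6]
ft_force: [-4.2, 7.3, 0.8]
finger_gap: 17.3
```

```bash
python3 -c "
from h import *
st([0.025,-0.0002,0,0,0,0]);overlay('s12',79,6,(300,230,90,95))"
```

```text
t30.35 cmd X79.5 Y479.2 th-92.58 | pos X79.02 Y478.34 z93.75 rot [-9.012e+01  6.000e-02 -9.256e+01] F feed -7.13 fence -4.56 z 0.76 Tq [0.975 0.644 0.006]
```

View pics/s12.png

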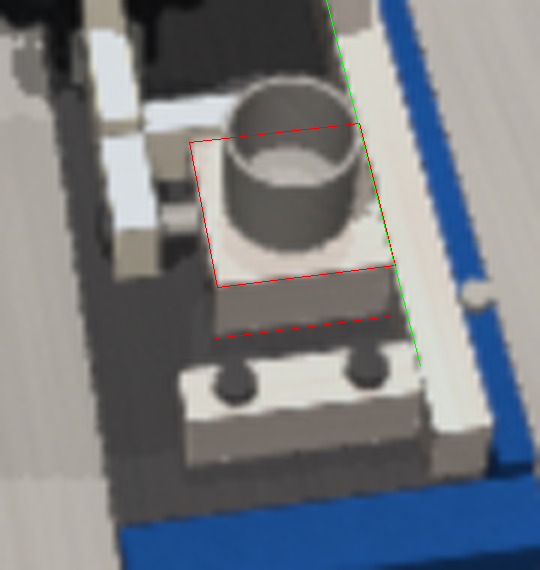

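arm_command([
  [0.0025, 0, 0, 0, 0, 0],
  [0.005, 0, 0, 0, 0, 0],
  [0.0075, 0, 0.0001, 0, 0, 0],
  [0.01, 0, 0.0001, 0, 0, 0],
  [0.0125, 0, 0.0001, 0, 0, 0],
  [0.015, 0, 0.0001, 0, 0, 0],
  [0.0175, 0, 0.0001, 0, 0, 0],
  [0.02, 0, 0.0001, 0, 0, 0],
  [0.022, 0, 0.0001, 0, 0, 0],
  [0.024, 0, 0.0001, 0, 0, 0],
])

```text
time: 31.65
tool_pos: [473.3, -124.4, 93.8]
tcp_rot: [-90.1, 0.1, -92.6]
ft_force: [-5.0, 7.9, 1.4]
finger_gap: 17.0
```

```bash
python3 -c "
from h import *
st([0.024,0,0.0001,0,0,0]);overlay('s13',103,6,(300,240,90,95))"
```

```text
t31.65 cmd X103.5 Y479.3 th-92.58 | pos X102.93 Y478.39 z93.76 rot [-9.013e+01  7.000e-02 -9.256e+01] F feed -7.65 fence -5.38 z 1.40 Tq [1.064 0.645 0.028]
```

View pics/s13.png

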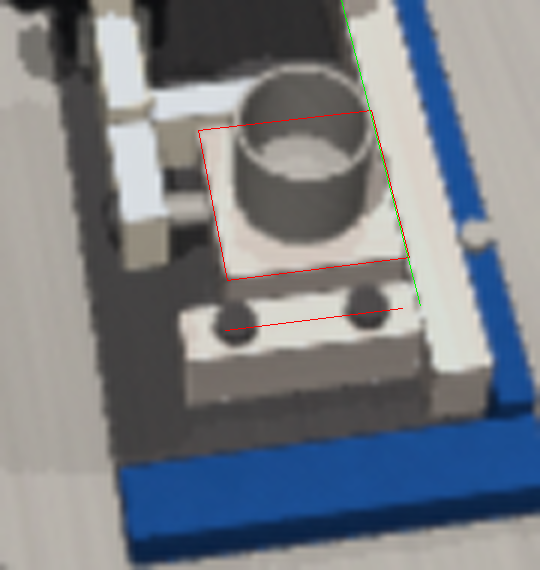

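arm_command([
  [0.001, 0, 0, 0, 0, 0],
  [0.002, 0, 0, 0, 0, 0],
  [0.003, 0, 0, 0, 0, 0],
  [0.004, 0, 0, 0, 0, 0],
  [0.0048, 0, 0, 0, 0, 0],
  [0.0055, 0, 0, 0, 0, 0],
  [0.0061, 0, 0, 0, 0, 0],
  [0.0066, 0, 0, 0, 0, 0],
  [0.0071, 0, 0, 0, 0, 0],
  [0.0075, 0, 0, 0, 0, 0],
])

```text
time: 32.95
tool_pos: [472.9, -131.8, 93.7]
tcp_rot: [-90.1, 0.1, -92.6]
ft_force: [-4.3, 8.5, 0.9]
finger_gap: 16.8
```

```bash
python3 -c "
from h import *
st([0.0075,0,0,0,0,0])"
```

```text
t32.95 cmd X111.0 Y479.3 th-92.58 | pos X110.35 Y478.37 z93.74 rot [-9.013e+01  8.000e-02 -9.256e+01] F feed -8.27 fence -4.68 z 0.95 Tq [1.049 0.597 0.014]
```

arm_command([
  [0.0003, 0, 0, 0, 0, 0],
  [0.0006, 0, 0, 0, 0, 0],
  [0.0009, 0, 0, 0, 0, 0],
  [0.0012, 0, 0, 0, 0, 0],
  [0.0015, 0, 0, 0, 0, 0],
  [0.0018, 0, 0, 0, 0, 0],
  [0.0021, 0, 0, 0, 0, 0],
  [0.0023, 0, 0, 0, 0, 0],
  [0.0025, 0, 0, 0, 0, 0],
  [0.0025, 0, 0, 0, 0, 0],
])

```text
time: 34.2
tool_pos: [472.8, -134.3, 93.7]
tcp_rot: [-90.1, 0.1, -92.6]
ft_force: [-4.2, 7.5, 1.4]
finger_gap: 16.7
```

```bash
python3 -c "
from h import *
st([0.0025,0,0,0,0,0])"
```

```text
t34.20 cmd X113.5 Y479.3 th-92.58 | pos X112.89 Y478.37 z93.75 rot [-9.013e+01  7.000e-02 -9.257e+01] F feed -7.33 fence -4.50 z 1.36 Tq [1.03  0.658 0.027]
```

arm_command([
  [0.0003, 0, 0, 0, 0, 0],
  [0.0006, 0, 0, 0, 0, 0],
  [0.0009, 0, 0, 0, 0, 0],
  [0.0011, 0, 0, 0, 0, 0],
  [0.0013, 0, 0, 0, 0, 0],
  [0.0015, 0, 0, 0, 0, 0],
  [0.0016, 0, 0, 0, 0, 0],
  [0.0017, 0, 0, 0, 0, 0],
  [0.0017, 0, 0, 0, 0, 0],
  [0.0017, 0, 0, 0, 0, 0],
])

```text
time: 35.45
tool_pos: [472.6, -134.7, 93.7]
tcp_rot: [-90.2, 0.2, -92.5]
ft_force: [-5.5, 15.5, 4.7]
finger_gap: 16.7
```

```bash
python3 -c "
from h import *
st([0.0017,0,0,0,0,0])"
```

```text
t35.45 cmd X115.2 Y479.3 th-92.58 | pos X113.30 Y478.23 z93.71 rot [-90.17   0.2  -92.54] F feed -15.19 fence -6.18 z 4.67 Tq [2.038 0.627 0.097]
```

arm_command([
  [-0.0002, 0, 0, 0, 0, 0],
  [-0.0004, 0, 0, 0, 0, 0],
  [-0.0004, 0, 0, 0, 0, 0],
  [-0.0004, 0, 0, 0, 0, 0],
  [-0.0004, 0, 0, 0, 0, 0],
  [-0.0004, 0, 0, 0, 0, 0],
  [-0.0004, 0, 0, 0, 0, 0],
  [-0.0004, 0, 0, 0, 0, 0],
  [-0.0004, 0, 0, 0, 0, 0],
  [-0.0004, 0, 0, 0, 0, 0],
])

```text
time: 36.7
tool_pos: [472.7, -134.7, 93.7]
tcp_rot: [-90.2, 0.2, -92.5]
ft_force: [-4.4, 14.0, 3.6]
finger_gap: 16.6
```

```bash
python3 -c "
from h import *
st([-0.0004,0,0,0,0,0]);overlay('s14',113.8,6,(300,240,90,95))"
```

```text
t36.70 cmd X114.8 Y479.3 th-92.58 | pos X113.25 Y478.28 z93.73 rot [-90.16   0.16 -92.54] F feed -13.83 fence -5.02 z 3.60 Tq [1.777 0.656 0.132]
```

View pics/s14.png

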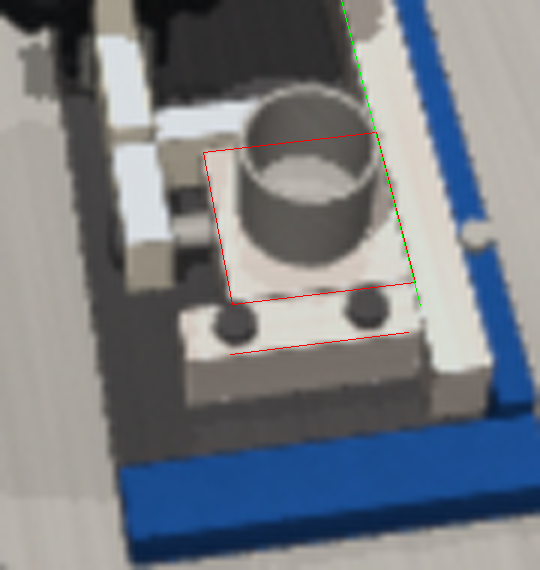

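arm_command([
  [-0.0004, 0, -0.0003, 0, 0, 0],
  [-0.0008, 0, -0.0005, 0, 0, 0],
  [-0.0012, 0, -0.0008, 0, 0, 0],
  [-0.0016, 0, -0.0011, 0, 0, 0],
  [-0.0022, 0, -0.0016, 0, 0, 0],
  [-0.0035, 0, -0.003, 0, 0, 0],
  [-0.006, 0, -0.0055, 0, 0, 0],
  [-0.009, 0, -0.008, 0, 0, 0],
  [-0.011, 0, -0.01, 0, 0, 0],
  [-0.012, 0, -0.011, 0, 0, 0],
])

```text
time: 38.0
tool_pos: [463.0, -123.7, 94.1]
tcp_rot: [-90.0, -0.0, -92.6]
ft_force: [-0.2, 0.3, -2.9]
finger_gap: 16.6
```

```bash
python3 - <<'E'
from h import *
st([-0.012,0,-0.011,0,0,0]);overlay('s15',113.8,6,(300,240,90,95))
print(need([438.2,370.2,150,-117.79]),cmd())
E
```

```text
t38.00 cmd X102.9 Y468.3 th-92.58 | pos X102.69 Y468.11 z94.10 rot [-90.    -0.   -92.57] F feed -0.25 fence -0.21 z -2.91 Tq [0.076 0.003 0.028]
[np.float64(-0.4924), np.float64(-0.0559), np.float64(-0.0472), 0, np.float64(0.44), 0] [ 463.17603066 -123.82526812   94.092       -92.57854383]
```

View pics/s15.png

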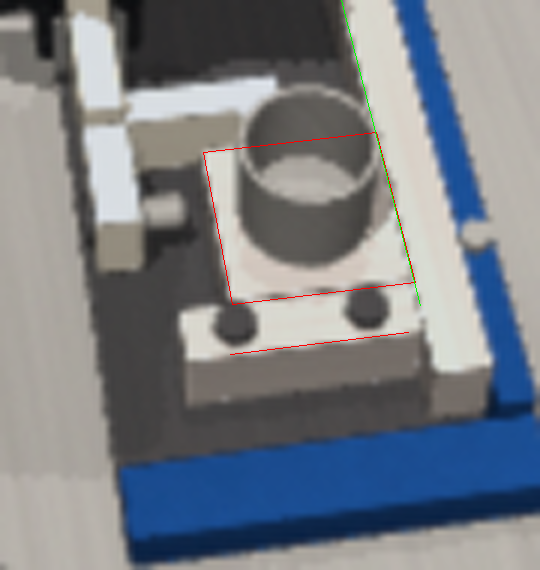

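arm_command([
  [-0.002, -0.008, -0.002, 0, 0, 0],
  [-0.006, -0.025, -0.004, 0, 0, 0],
  [-0.015, -0.045, -0.005, 0, 0, 0],
  [-0.035, -0.06, -0.008, 0, 0.02, 0],
  [-0.065, -0.066, -0.01, 0, 0.05, 0],
  [-0.1, -0.066, -0.014, 0, 0.09, 0],
  [-0.14, -0.066, -0.018, 0, 0.13, 0],
  [-0.18, -0.066, -0.022, 0, 0.17, 0],
  [-0.22, -0.066, -0.026, 0, 0.21, 0],
  [-0.26, -0.066, -0.03, 0, 0.25, 0],
])

```text
time: 39.3
tool_pos: [445.1, 138.8, 161.8]
tcp_rot: [-89.9, 0.1, -107.0]
ft_force: [0.7, -0.1, -2.6]
finger_gap: 17.0
```

```bash
python3 - <<'E'
from h import *
st([-0.26,-0.066,-0.03,0,0.25,0])
print(need([438.2,370.2,150,-117.79]),cmd())
E
```

```text
t39.30 cmd X-157.1 Y438.3 th-106.90 | pos X-158.70 Y438.36 z161.78 rot [-8.9890e+01  6.0000e-02 -1.0698e+02] F feed 0.12 fence 0.70 z -2.57 Tq [0.034 0.006 0.007]
[np.float64(-0.2209), np.float64(0.0101), np.float64(-0.0741), 0, np.float64(0.19), 0] [ 444.90351734  137.26114527  160.092      -106.90248871]
```

arm_command([
  [-0.03, 0, -0.01, 0, 0.026, 0],
  [-0.06, 0, -0.02, 0, 0.052, 0],
  [-0.09, 0.001, -0.03, 0, 0.078, 0],
  [-0.12, 0.003, -0.04, 0, 0.104, 0],
  [-0.15, 0.005, -0.05, 0, 0.13, 0],
  [-0.175, 0.007, -0.059, 0, 0.152, 0],
  [-0.197, 0.009, -0.066, 0, 0.17, 0],
  [-0.212, 0.01, -0.071, 0, 0.183, 0],
  [-0.22, 0.01, -0.074, 0, 0.19, 0],
  [-0.221, 0.01, -0.074, 0, 0.19, 0],
])

```text
time: 40.55
tool_pos: [438.4, 370.4, 150.4]
tcp_rot: [-90.0, 0.0, -117.8]
ft_force: [0.2, -0.2, -2.0]
finger_gap: 16.7
```

```bash
python3 - <<'E'
from h import *
st([-0.221,0.01,-0.074,0,0.19,0]);print(cmd())
s=r.sense();print(s["tool_pos"])
E
```

```text
t40.55 cmd X-389.6 Y421.2 th-117.79 | pos X-389.75 Y421.24 z150.41 rot [ -89.99    0.   -117.76] F feed 0.15 fence 0.16 z -2.00 Tq [0.003 0.035 0.012]
[ 438.35461612  370.22919435  150.092      -117.78868681]
[438.35942839 370.38810711 150.41476245]
```

arm_command([
  [0, 0.006, 0, 0, 0, 0],
  [0, 0.016, 0, 0, 0, 0],
  [0, 0.028, 0, 0, 0, 0],
  [0, 0.04, 0, 0, 0, 0],
  [0, 0.05, 0, 0, 0, 0],
  [0, 0.057, 0, 0, 0, 0],
  [0, 0.061, 0, 0, 0, 0],
  [0, 0.063, 0, 0, 0, 0],
  [0, 0.064, 0, 0, 0, 0],
  [0, 0.0645, 0, 0, 0, 0],
])

```text
time: 41.8
tool_pos: [438.5, 370.4, 85.9]
tcp_rot: [-90.0, 0.0, -117.8]
ft_force: [0.0, 0.2, -2.0]
finger_gap: 16.9
```

```bash
python3 - <<'E'
from h import *
st([0,0.0645,0,0,0,0]);side('s16',(240,90,100,100),5)
E
```

```text
t41.80 cmd X-389.6 Y421.2 th-117.79 | pos X-389.75 Y421.39 z85.90 rot [-8.9990e+01  3.0000e-02 -1.1779e+02] F feed -0.20 fence -0.01 z -2.02 Tq [ 0.045  0.012 -0.045]
```

View pics/s16.png

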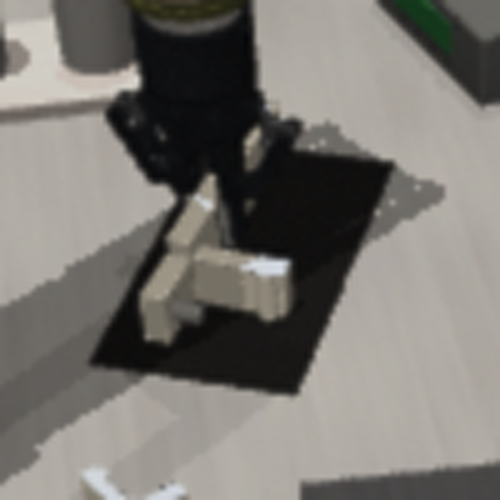

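Now lower the last ~2 mm slowly until touch.

arm_command([
  [0, 0.0003, 0, 0, 0, 0],
  [0, 0.0006, 0, 0, 0, 0],
  [0, 0.0009, 0, 0, 0, 0],
  [0, 0.0012, 0, 0, 0, 0],
  [0, 0.0014, 0, 0, 0, 0],
  [0, 0.0016, 0, 0, 0, 0],
  [0, 0.0017, 0, 0, 0, 0],
  [0, 0.0018, 0, 0, 0, 0],
  [0, 0.0018, 0, 0, 0, 0],
  [0, 0.0018, 0, 0, 0, 0],
])

```text
time: 43.1
tool_pos: [438.4, 370.3, 84.2]
tcp_rot: [-90.0, 0.0, -117.8]
ft_force: [-3.6, -2.2, 5.5]
finger_gap: 17.1
```

```bash
python3 - <<'E'
from h import *
st([0,0.0018,0,0,0,0])
E
```

```text
t43.10 cmd X-389.6 Y421.2 th-117.79 | pos X-389.63 Y421.31 z84.20 rot [-9.0000e+01  1.0000e-02 -1.1779e+02] F feed 2.32 fence -3.46 z 5.53 Tq [-0.281  0.543  0.003]
```

arm_command([
  [0, 0, 0, 0, 0, 0],
  [0, 0, 0, 0, 0, 0],
  [0, 0, 0, 0, 0, 0],
  [0, 0, 0, 0, 0, 0],
  [0, 0, 0, 0, 0, 0],
  [0, 0, 0, 0, 0, 0],
  [0, 0, 0, 0, 0, 0],
  [0, 0, 0, 0, 0, 0],
  [0, 0, 0, 0, 0, 0],
  [0, 0, 0, 0, 0, 0],
], jaw=-1)

```text
time: 44.35
tool_pos: [438.3, 370.2, 83.8]
tcp_rot: [-90.0, 0.0, -117.8]
ft_force: [-0.4, 0.0, 0.1]
finger_gap: 85.7
```

arm_command([
  [0, -0.005, 0, 0, 0, 0],
  [0, -0.015, 0, 0, 0, 0],
  [0, -0.03, 0, 0, 0, 0],
  [0, -0.05, 0, 0, 0, 0],
  [0, -0.075, 0, 0, 0, 0],
  [0, -0.1, 0, 0, 0, 0],
  [0, -0.12, 0, 0, 0, 0],
  [0, -0.13, 0, 0, 0, 0],
  [0, -0.135, 0, 0, 0, 0],
  [0, -0.135, 0, 0, 0, 0],
])

```text
time: 45.6
tool_pos: [438.2, 370.1, 218.4]
tcp_rot: [-90.0, -0.0, -117.8]
ft_force: [0.7, 0.3, -0.2]
finger_gap: 85.4
```

```bash
python3 - <<'E'
from h import *
st([0,-0.135,0,0,0,0]);side('s17',(240,90,180,250),2.3)
m=r.camera_model("wrist");im=r.snapshot("wrist");np.savez("w9.npz",im=im,**{k:np.array(v) for k,v in m.items()});cv2.imwrite("pics/w9.png",im[:,:,::-1])
E
```

```text
t45.60 cmd X-389.6 Y421.2 th-117.79 | pos X-389.47 Y421.09 z218.42 rot [-9.0020e+01 -3.0000e-02 -1.1779e+02] F feed -0.32 fence 0.69 z -0.25 Tq [0.004 0.032 0.011]
```

View pics/s17.png

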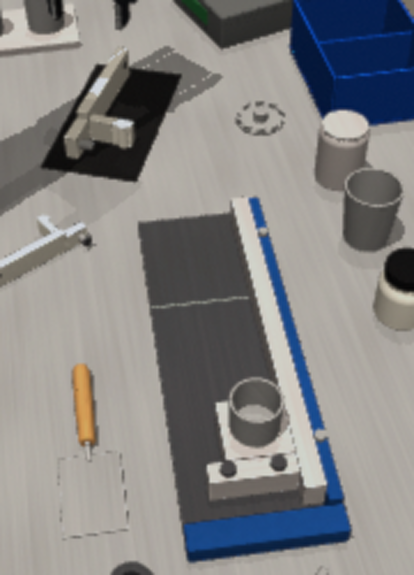

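View pics/w9.png

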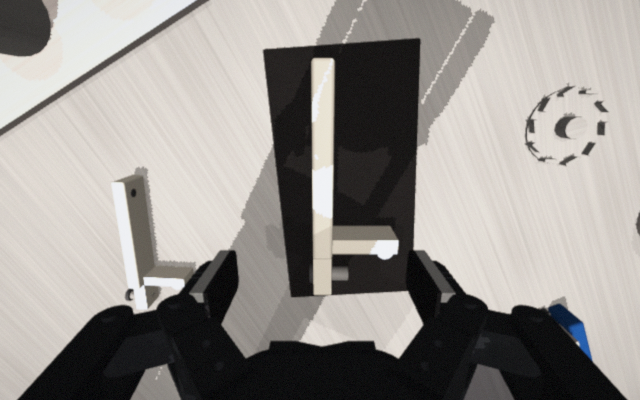

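```bash
python3 - <<'E'
from h import *
overlay('s18',113.8,6,(300,240,90,95))
a,b,c=[cv2.imread(f'pics/{n}.png',0)[140:330,215:420].astype(np.float32) for n in('s14','s15','s18')]
print([cv2.phaseCorrelate(a,x) for x in(b,c)])
cv2.imwrite('pics/cmp.png',np.hstack([cv2.imread(f'pics/{n}.png')[60:420,140:500] for n in('s14','s18')]))
E
```

```text
[((-0.008245355093777107, 0.012026091183585663), 0.9849683071952313), ((-0.0015977747167852385, 0.02823906266937115), 0.9468575998864792)]
```

View pics/cmp.png

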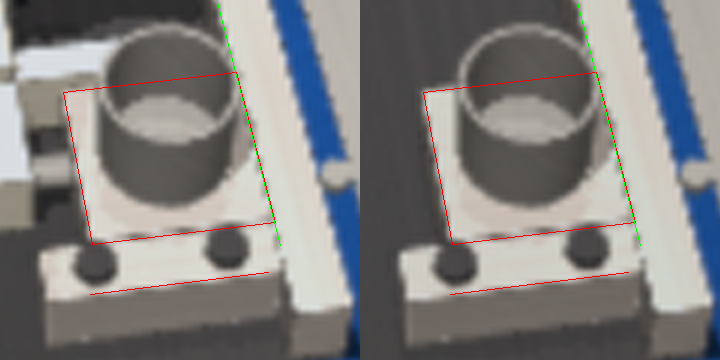

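The block hasn't moved since it was seated under force: the shift is well under a tenth of a pixel. The stick lies upright on the mat, so I'm handing in.

```bash
python3 - <<'E'
from bench import r
print(r.hand_in())
E
```

```text
the job is handed in; nothing more can be done
None
```

The block sits home against the fence and the end stop, and the stick is back on the mat. The job was handed in at about 46 s of the 72 s allowed, and no verdict was reported.

**What I did**
- I picked up the largest white stick from the mat. The two similar sticks lie off the mat and stayed untouched.
- I pressed the block flat on the fence about 40 mm before the last point that counts as before the line.
- I fed it about 240 mm with 4.5 to 6.6 N towards the fence at each reading after that. The feed force was about 6 to 8 N.
- At the stop the feed force rose to about 15 N, of which roughly 8 N reached the stop. I then drew the stick away diagonally and set it back where it came from.

**Last checks**
- **Block:** side-camera images from before and after the stick was withdrawn match to well under 0.1 pixel. The drawn outline of a fully seated block also fits. I did not take a close wrist-camera view of the final gaps.
- **Stick:** the side and wrist pictures show it upright on its sole in its starting place. By arm position it is about 3 mm along and 26 mm across from the mat's centre.
- **Bystanders:** those in the last pictures look untouched. I did not re-measure their positions.
- **Robot:** the gripper is open and well clear of everything.

**Disagreements:**
- On first contact the sideways force briefly read 8 N, the top of the 3 to 8 N range. I eased it at once.
- While feeding, the stick pressed down by up to about 4 N, probably rubbing friction. I saw no tipping or lifting of the block.

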